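# Sweep the headset spacers through the gate in order

### The arm

A 6-joint arm with a two-finger parallel gripper is mounted at the origin on the work surface. World frame = base frame: x ahead of the robot, y to its left, z up, the work surface at z = 0. Lengths are in m, angles in rad, forces in N, time in s.
With the tool pointing down it reaches from about 0.375 to 0.9 m from the base axis. Payload 3.1 kg.
Tool frame: the origin (TCP) lies on the centre line of the jaws, within the pads' length; the fingertips stand robot.tip_reach ahead of it and the grasp point (between the pads) is the TCP (robot.tip_reach is the distance from the TCP to the fingertips, in m); z points along the fingers, y is the direction in which the jaws open and shut (so a half turn about z gives the same grasp; the last joint's range is limited). The gripper opens to 87 mm and grips with 3 to 60 N. Pads are 19 mm wide; open, the fingers measure 117 mm over their backs; the gripper's body (75 mm by 190 mm) begins 51 mm behind the grasp point.
Start: joints at [-1.308, 0.527, 1.433, -0, 1.181, -0.178], TCP at [0.267, -0.565, 0.242] pointing down, gripper open.
Joint ranges: [-3.08, 3.08], [-0.75, 2.2], [0.22, 2.44], [-1.43, 4.57], [0, 2.65], [-2.85, 2.85]. Speed limits (rad/s): [2.79, 2.79, 3.14, 3.14, 3.14, 3.14].

### API

Orientations are given as a unit quaternion [x, y, z, w].
In Python, from rig import telemetry, viewer, robot gives the robot as it stands. The module is installed in compiled form; this text tells all that it offers.
- The arm moves only by the tool step_arm, never from a script. Its argument "targets" is a list of rows, each an object of numbers: "dx", "dy", "dz": the shift along the tool's x, y, z in m; "rx", "ry", "rz": the turn, a rotation vector about the tool's x, y, z in degrees. In form: [{"dx": .., "dy": .., "dz": .., "rx": .., "ry": .., "rz": ..}, ...]. A call has exactly 5 rows; each row is the pose to reach, as a shift and turn from the pose measured when the call began, along the tool's axes at that moment; what a row does not reach only later rows make up. A row lasts 1/8 s, in which the tool goes at most 62.5 mm and 10.7 degrees, less where a joint would pass 70% of its speed; a pose out of reach is approached as far as the arm can. A call with a gripper value outside its range is refused whole. "gripper" is the opening, from 0 (shut) to 1 (fully open), set as the call begins (left out, the last holds). The fingers move at their own pace and stop on an object; "force" is the grip in N (left out, the last holds). Time passes only in rows, so rows that repeat a pose let the fingers close, or fill a call up. It gives the time, the measured TCP pose, the force and the opening at its end, in the units of the state.
- telemetry.get_obs(): the state, without advancing time (a new reading comes with each control period).
- viewer.camera(name): name is "scene" or "side" or "wrist"; returns a dict with "img" (480x640x3 uint8, blue, green, red), "depth" (480x640 float32, m along the optical axis (not along the pixel's ray), 0 where there is no reading), "K" (3x3 intrinsics, pixels), "R" (3x3) and "t" (3): a world point X has camera coordinates R X + t. Camera axes: x right, y down, z forward; pixel columns grow to the right and rows downward; lengths in m; the calibration is good to about 2 mm. A picture is of the moment at which its call begins.
- robot.hand_in(): hands the job in, once; it reports no verdict.
The state is a dict: "time": time; "q": joint angles; "joint_velocities": joint speeds; "joint_torque": joint torques, N m; "position": TCP position; "tool_rot": TCP orientation; "ft_force": force on the tool from outside, world axes, zero at the start; "moment": the same for the moment, N m; "grip_width": finger opening in m.
Only numpy, scipy, OpenCV 4.12 (cv2) and the standard library are available. Lean on these libraries where they do the work, as an engineer would, in place of code of your own. Each camera call takes 0.05 s, during which the arm holds its last target.

### The job

With the fingertips, sweep the three headset spacers along the blue tray and through its yellow gate, one at a time, so that each drops flat into the narrow slot behind: first the red one, then the silver, then the gold. Only push them, gently: no spacer is pinched, lifted or stood on edge. Leave the grease pot and the bolt that stand on the tray, and the other things on the bench, where they are.

Things in the scene. Friction and masses are not known exactly. Their poses are not given: they have to be found in the camera images.
- tray: Fixed sorting tray, turned differently each time. Origin: on the bench, under the middle of the blue deck; x points to the gate and on along the slot, y left of that, z up. The flat deck, top 20 mm above the bench, spans x -145 to 100 and y -125 to 125 mm inside thin steel walls, tops 34 mm above the bench. Spacers start at x -80 to -20, y -68 to 68; a 6 mm thick end wall (x 94-100) has the gate.
- gate (a point): Middle of the gate (tray x = 100, y = 0 mm), on the deck's edge, 20 mm above the bench. The gap is 46 mm wide; two yellow guides, 6 mm thick, as high as the walls, funnel to it at 22 degrees from about (63, +-39) to (96, +-26) mm. Parts drop 6 mm over this edge into the slot, but only once their trailing side has passed it: the pushing face must reach x = 100 mm or a little more.
- slot_end (a point): Middle of the closed far end of the slot, on its floor (14 mm above the bench), 115 mm beyond the gate (tray x = 215, y = 0 mm). The slot is a straight lane 46 mm wide with a grey floor, between yellow walls 34 mm above the bench. Spacers queue in line: each one pushed in shoves those before it along; three fill 102 of the 115 mm.
- red_spacer: Red metal ring (headset spacer), outside diameter 34 mm, bore 25.6 mm, height 15 mm, about 16 g, lying flat on the tray's deck and sliding freely when pushed. Origin: centre of its underside; z up along its axis.
- silver_spacer: Silver-grey aluminium metal ring (headset spacer), outside diameter 34 mm, bore 25.6 mm, height 15 mm, about 16 g, lying flat on the tray's deck and sliding freely when pushed. Origin: centre of its underside; z up along its axis.
- gold_spacer: Gold/brass-coloured metal ring (headset spacer), outside diameter 34 mm, bore 25.6 mm, height 15 mm, about 16 g, lying flat on the tray's deck and sliding freely when pushed. Origin: centre of its underside; z up along its axis.
- grease_pot: Small jar with a green lid, 28 mm across, 42 mm high, standing loose on the deck near one of its two corners beside the gate. Origin: centre of its underside. Leave it.
- crank_bolt: Steel bolt standing on its 22 mm wide head, 32 mm high, loose on the deck near the other corner beside the gate. Origin: centre of its underside. Leave it.
- oil_bottle: Bystander: bottle with a red cap, 50 mm across, 130 mm high, on the bench left of the tray. Origin: centre of its underside.
- screwdriver: Bystander: screwdriver lying on the bench right of the tray. Origin: below its middle.
- wrench: Bystander: wrench lying on the bench right of the tray. Origin: below its middle.
- cassette: Bystander: stepped steel sprocket cluster, 96 mm across, 34 mm high, on the bench left of the tray. Origin: centre of its underside.

How it is judged:
On the way, in this order (a step that is already met when the one before it is completed fails the run):
1. the red spacer lies in the slot, the later ones still on the deck (x of red_spacer in the frame of tray between 0.113 and 0.203 m and y of red_spacer in the frame of tray between -0.013 and 0.013 m and z of red_spacer in the frame of tray below 0.0175 m and angle between red_spacer's own z axis and vertical below 0.12 rad and x of each of silver_spacer, gold_spacer in the frame of tray below 0.1 m and z of each of silver_spacer, gold_spacer in the frame of tray above 0.017 m), for 0.15 s.
2. the silver spacer lies in the slot, the later ones still on the deck (x of red_spacer in the frame of tray between 0.113 and 0.203 m and y of red_spacer in the frame of tray between -0.013 and 0.013 m and z of each of red_spacer, silver_spacer in the frame of tray below 0.0175 m and angle between each of red_spacer, silver_spacer's own z axis and vertical below 0.12 rad and x of silver_spacer in the frame of tray between 0.113 and 0.203 m and y of silver_spacer in the frame of tray between -0.013 and 0.013 m and x of gold_spacer in the frame of tray below 0.1 m and z of gold_spacer in the frame of tray above 0.017 m), for 0.15 s.
3. the gold spacer lies in the slot, behind the other two (x of red_spacer in the frame of tray between 0.113 and 0.203 m and y of red_spacer in the frame of tray between -0.013 and 0.013 m and z of each of red_spacer, silver_spacer, gold_spacer in the frame of tray below 0.0175 m and angle between each of red_spacer, silver_spacer, gold_spacer's own z axis and vertical below 0.12 rad and x of silver_spacer in the frame of tray between 0.113 and 0.203 m and y of silver_spacer in the frame of tray between -0.013 and 0.013 m and x of gold_spacer in the frame of tray between 0.113 and 0.203 m and y of gold_spacer in the frame of tray between -0.013 and 0.013 m), for 0.15 s.
At the end, for the whole second after the job is handed in: All three spacers lie flat (within 0.12 rad) and at rest on the slot floor (underside less than 3.5 mm above it), their centres 13 mm or more beyond the gate, having gone in red, silver, gold; grease pot and bolt within 15 mm of their starts (all of step 3 and linear speed of each of red_spacer, silver_spacer, gold_spacer below 0.01 m/s and distance of each of grease_pot, crank_bolt from where it was at the start of the episode below 0.015 m); the robot touches nothing.
It fails at once if a spacer is lifted (over 14 mm off the deck) or stood on edge (z of any of red_spacer, silver_spacer, gold_spacer in the frame of tray above 0.034 m).
It fails at once if a spacer is pinched or rammed (over 15 N from the fingers) (contact force between the fingers and red_spacer above 15 N or contact force between the fingers and silver_spacer above 15 N or contact force between the fingers and gold_spacer above 15 N).
It fails at once if the grease pot or the bolt is moved over 15 mm or tipped (distance of any of grease_pot, crank_bolt from where it was at the start of the episode above 0.015 m or angle between any of grease_pot, crank_bolt's own z axis and vertical above 0.4 rad).
It fails at once if another thing on the bench is moved over 30 mm (distance of any of oil_bottle, screwdriver, wrench, cassette from where it was at the start of the episode above 0.03 m).
It also fails if it takes over 50 s, if anything falls off the work surface, if the arm or the gripper's body presses on something with over 40 N, if the wrist force passes 120 N, or if a joint passes its speed limit or range.

## Working session

There is one attempt and no reset: what is moved stays moved. The work goes in short steps, Python scripts to look and compute and a tool call to move; the robot and the scene stay as the last step left them, time stands still between calls to the robot, and variables do not carry over. Pictures are saved under pics/ and viewed, and the job is handed in when it is done.

Besides the shell and the picture viewer there is one more tool, called after "Emit:" as name([rows], argument=value, ...), one row to a line, values as JSON. step_arm: Moves the arm, as the interface text tells. Its arguments: {"type":"object","properties":{"targets":{"type":"array"},"gripper":{"type":"number"},"force":{"type":"number"}},"required":["targets"]}

```bash
mkdir -p pics; ls; python3 - <<'E'
from rig import telemetry, viewer, robot
import cv2
o=telemetry.get_obs()
print(o, robot.tip_reach)
for n in ["scene","side","wrist"]:
    c=viewer.camera(n); cv2.imwrite(f"pics/{n}0.png",c["img"]); print(n,c["K"].tolist(),c["R"].round(3).tolist(),c["t"].round(3).tolist())
E
```

```text
pics
{'time': 0.0, 'q': array([-1.30747842e+00,  5.28447337e-01,  1.43388754e+00, -2.02773744e-05,
        1.18140713e+00, -1.78518725e-01]), 'joint_velocities': array([ 0.00049509, -0.00018949,  0.00038399, -0.00018907, -0.0011726 ,
        0.00116029]), 'joint_torque': array([-4.83154508e-04, -4.40045643e+01, -1.76588076e+01,  6.35617808e-02,
        5.83251624e-02, -1.68068264e-04]), 'position': array([ 0.26707923, -0.56429891,  0.24058786]), 'tool_rot': array([ 9.75695225e-01,  2.19129351e-01, -5.49193195e-05, -1.07331277e-03]), 'ft_force': array([0.30294372, 0.35147184, 0.32618208]), 'moment': array([-0.00065161, -0.06176694,  0.02880486]), 'grip_width': 0.08728350195985787} 0.019
scene [[478.00508665295797, 0.0, 319.89175479049914], [0.0, 478.00508665295797, 235.78430755351366], [0.0, 0.0, 1.0]] [[0.832, 0.554, -0.021], [0.378, -0.594, -0.71], [-0.406, 0.583, -0.704]] [-0.444, -0.169, 1.296]
side [[583.0535165478207, 0.0, 317.5519398912806], [0.0, 583.0535165478207, 238.36395964499104], [0.0, 0.0, 1.0]] [[-0.977, -0.215, 0.009], [-0.167, 0.728, -0.665], [0.136, -0.651, -0.747]] [0.525, 0.125, 1.22]
wrist [[415.5561316046911, 0.0, 322.30086280478565], [0.0, 415.5561316046911, 244.18373101276646], [0.0, 0.0, 1.0]] [[0.427, -0.904, -0.001], [-0.862, -0.408, 0.301], [-0.272, -0.128, -0.954]] [-0.625, -0.037, 0.391]
```

View pics/scene0.png

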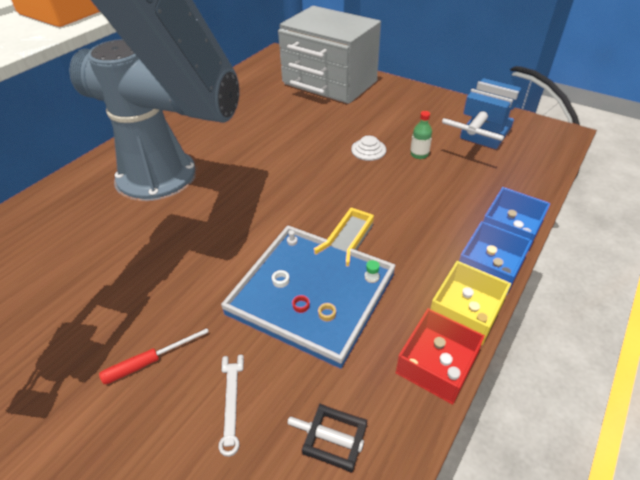

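View pics/side0.png

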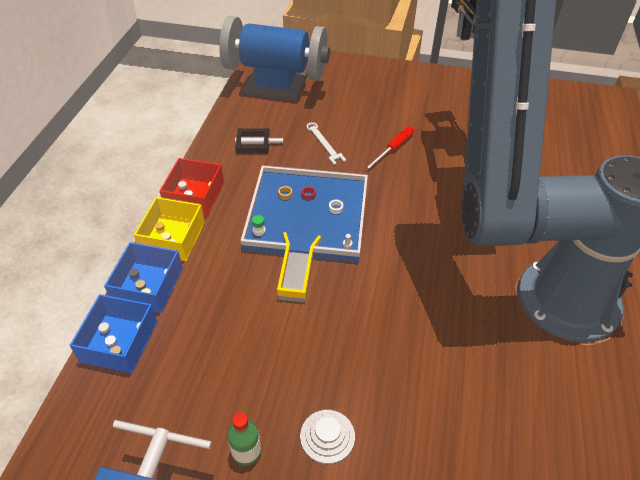

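View pics/wrist0.png

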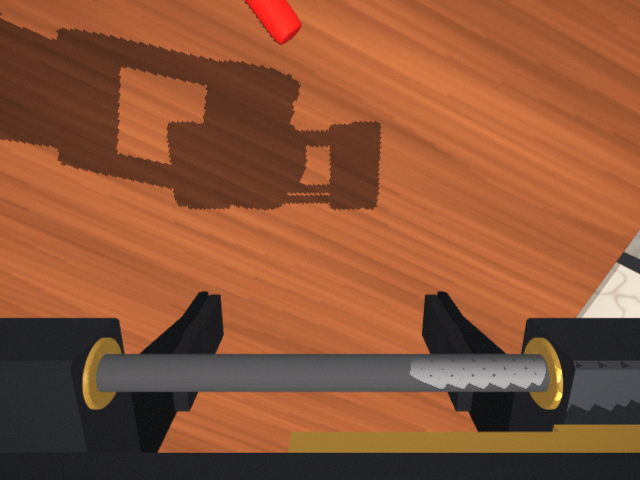

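```bash
cat > h.py <<'E'
import numpy as np, cv2
from rig import telemetry, viewer, robot
def cast(c,uv,z):
    uv=np.atleast_2d(uv).astype(float); R,t,K=c["R"],c["t"],c["K"]
    d=(np.c_[uv,np.ones(len(uv))]@np.linalg.inv(K).T)@R
    o=-R.T@t
    return o+d*((z-o[2])/d[:,2])[:,None]
def cloud(c):
    v,u=np.mgrid[:480,:640]; D=c["depth"]; K=c["K"]
    P=np.stack([(u-K[0,2])/K[0,0]*D,(v-K[1,2])/K[1,1]*D,D],-1)
    W=(P-c["t"])@c["R"]; W[D==0]=np.nan
    return W
def hsv(c): return cv2.cvtColor(c["img"],cv2.COLOR_BGR2HSV)
E
python3 - <<'E'
from h import *
B=[];Y=[]
for n in ["scene","side"]:
    c=viewer.camera(n); W=cloud(c); H=hsv(c)
    bl=(H[...,0]>100)&(H[...,0]<118)&(H[...,1]>120)&(abs(W[...,2]-.02)<.006)
    ye=(H[...,0]>18)&(H[...,0]<32)&(H[...,1]>140)&(W[...,2]>.02)&(W[...,2]<.045)
    for m,L,nm in((bl,B,'b'),(ye,Y,'y')):
        k,l,s,ce=cv2.connectedComponentsWithStats(m.astype(np.uint8))
        print(n,nm,[(s[i].tolist(),W[l==i].mean(0).round(3).tolist()) for i in range(1,k) if s[i,4]>30])
        if nm=='b':
            i=1+np.argmax(s[1:,4]); L.append(W[l==i]); print(cv2.minAreaRect(W[l==i][:,:2].astype(np.float32)*1000))
        
b=np.vstack(B); print(cv2.minAreaRect(b[:,:2].astype(np.float32)*1000))
E
```

```text
scene b [([208, 0, 56, 27, 157], [-0.552, 0.967, 0.02]), ([359, 0, 214, 40, 621], [0.308, 1.391, 0.02]), ([0, 89, 78, 41, 312], [-0.551, 0.014, 0.02]), ([462, 131, 37, 15, 128], [0.685, 0.589, 0.02]), ([499, 200, 44, 18, 177], [0.87, 0.356, 0.02]), ([231, 237, 156, 116, 8695], [0.591, -0.121, 0.02]), ([490, 238, 34, 16, 133], [0.882, 0.216, 0.02])]
((584.3320922851562, -106.83126831054688), (242.69566345214844, 234.40101623535156), 5.429764747619629)
scene y [([315, 208, 58, 45, 502], [0.563, 0.073, 0.03]), ([436, 267, 69, 35, 527], [0.861, 0.068, 0.033]), ([431, 305, 57, 32, 234], [0.872, -0.04, 0.039])]
side b [([252, 172, 112, 80, 6077], [0.582, -0.113, 0.019]), ([246, 219, 9, 20, 72], [0.698, -0.017, 0.019]), ([135, 253, 36, 11, 98], [0.878, 0.106, 0.02]), ([152, 275, 24, 34, 108], [0.817, 0.191, 0.02]), ([81, 305, 64, 42, 265], [0.902, 0.272, 0.02]), ([76, 316, 80, 54, 312], [0.842, 0.335, 0.02])]
((587.3673706054688, -108.25582885742188), (248.6629180908203, 249.76754760742188), 5.338909149169922)
side y [([140, 203, 57, 33, 447], [0.894, -0.015, 0.033]), ([136, 211, 68, 45, 369], [0.836, 0.05, 0.035]), ([277, 232, 44, 65, 578], [0.569, 0.079, 0.031])]
((587.36865234375, -108.26396179199219), (248.66322326660156, 249.7759552001953), 5.359949588775635)
```

```bash
python3 - <<'E'
from h import *
for n in ["scene","side"]:
    c=viewer.camera(n); W=cloud(c); H=hsv(c); Z=W[...,2]
    near=(abs(W[...,0]-.58)<.17)&(abs(W[...,1]+.05)<.22)
    top=near&(abs(Z-.034)<.003)
    ye=top&(H[...,0]>18)&(H[...,0]<32)&(H[...,1]>130)
    st=top&(H[...,1]<70)
    k,l,s,ce=cv2.connectedComponentsWithStats(cv2.dilate(st.astype(np.uint8),np.ones((3,3))))
    i=1+np.argmax(s[1:,4]); P=W[st&(l==i)][:,:2]
    print(n,'steel',s[i].tolist(),cv2.minAreaRect((P*1000).astype(np.float32)))
    for th in (4.5,5,5.4,5.8,6.2):
        a=np.radians(90+th); ex=np.array([np.cos(a),np.sin(a)]); ey=np.array([-ex[1],ex[0]])
        Q=P@ex,P@ey
        p=W[ye][:,:2]; x,y=p@ex,p@ey
        print(th,'steel x',np.percentile(Q[0],[.5,99.5]).round(4),'y',np.percentile(Q[1],[.5,99.5]).round(4),'yel x',np.percentile(x,[1,99]).round(4))
        far=x>x.max()-.08
        yl=y[far]; m=(yl.max()+yl.min())/2
        L=far&(y>m+.02);Rr=far&(y<m-.02)
        if L.sum()>5 and Rr.sum()>5: print('   slot y',m.round(4),np.ptp(yl).round(4),'slopes',np.degrees(np.polyfit(x[L],y[L],1)[0]).round(2),np.degrees(np.polyfit(x[Rr],y[Rr],1)[0]).round(2), y[L].mean().round(4),y[Rr].mean().round(4))
    # slot floor
    fl=near&(abs(Z-.014)<.003)&(H[...,1]<70)&(W[...,1]>0)
    print('floor',fl.sum(),cv2.minAreaRect((W[fl][:,:2]*1000).astype(np.float32)))
    # rings and things
    on=near&(Z>.024)&(W[...,1]<.05)
    for nm,m in dict(red=((H[...,0]<6)|(H[...,0]>172))&(H[...,1]>120),gold=(H[...,0]>8)&(H[...,0]<26)&(H[...,1]>90),silver=(H[...,1]<60),green=(H[...,0]>45)&(H[...,0]<85)&(H[...,1]>80)).items():
        m=m&on; k,l,s,ce=cv2.connectedComponentsWithStats(m.astype(np.uint8),connectivity=8)
        for i in range(1,k):
            if 8<s[i,4]<600:
                p=W[l==i]; print('  ',nm,s[i].tolist(),p.mean(0).round(4),p[:,2].max().round(4), ((p.min(0)+p.max(0))/2).round(4))
E
```

```text
scene steel [220, 225, 175, 136, 2543] ((586.431640625, -114.00080871582031), (264.2325439453125, 254.55491638183594), 5.433281421661377)
4.5 steel x [-0.2871 -0.0327] y [-0.7082 -0.4439] yel x [-0.2169  0.0875]
   slot y -0.5728 0.0601 slopes 0.69 3.35 -0.5471 -0.5995
5 steel x [-0.2912 -0.038 ] y [-0.7061 -0.443 ] yel x [-0.2225  0.0825]
   slot y -0.5731 0.0597 slopes 0.25 3.16 -0.5475 -0.5998
5.4 steel x [-0.2952 -0.0421] y [-0.7048 -0.4416] yel x [-0.227   0.0787]
   slot y -0.5733 0.0596 slopes 0.14 2.76 -0.5477 -0.6001
5.8 steel x [-0.2995 -0.046 ] y [-0.7039 -0.4401] yel x [-0.2314  0.0747]
   slot y -0.5735 0.0597 slopes -0.26 2.37 -0.548 -0.6004
6.2 steel x [-0.3042 -0.0494] y [-0.7031 -0.4385] yel x [-0.2359  0.0706]
   slot y -0.5737 0.0598 slopes -0.4 2.27 -0.5481 -0.6006
floor 529 ((625.4381713867188, 65.26077270507812), (120.42192840576172, 169.4792938232422), 87.24063873291016)
   red [293, 296, 16, 16, 129] [ 0.5977 -0.1637  0.031 ] 0.0377 [ 0.5974 -0.1636  0.031 ]
   gold [315, 228, 23, 25, 132] [0.5471 0.0071 0.0311] 0.037 [0.5461 0.0094 0.0305]
   gold [346, 237, 
[... 1372 characters left out ...]
, (207.58132934570312, 134.10508728027344), 0.5443863272666931)
   red [302, 187, 14, 13, 106] [ 0.5958 -0.1571  0.0305] 0.0396 [ 0.595  -0.1571  0.0318]
   gold [278, 186, 14, 13, 107] [ 0.6493 -0.1461  0.0309] 0.0399 [ 0.65   -0.1461  0.032 ]
   gold [314, 236, 7, 10, 21] [ 0.5409 -0.0138  0.0292] 0.0352 [ 0.5411 -0.0115  0.0297]
   silver [329, 200, 14, 14, 116] [ 0.5229 -0.1269  0.0309] 0.039 [ 0.523  -0.1279  0.0316]
   silver [253, 225, 12, 10, 85] [ 0.6744 -0.0117  0.0334] 0.0446 [ 0.6763 -0.0163  0.0345]
   silver [343, 234, 10, 14, 96] [ 0.4761 -0.0218  0.0368] 0.054 [ 0.4761 -0.0222  0.0391]
   green [252, 215, 12, 13, 130] [ 0.6763 -0.0168  0.0583] 0.0645 [ 0.6772 -0.0195  0.0548]
```

```bash
cat >> h.py <<'E'
from scipy.spatial.transform import Rotation as Ro
A=np.radians(95.4); EX=np.array([np.cos(A),np.sin(A)]); EY=np.array([-EX[1],EX[0]])
O=-.1413*EX-.5737*EY
def w2t(p): d=np.asarray(p)[...,:2]-O; return np.stack([d@EX,d@EY],-1)
def t2w(x,y): return O+x*EX+y*EY
def go(x,y,tipz):
    "deltas in the tool axes to a tray pose (mm, deg)"
    o=telemetry.get_obs(); R=Ro.from_quat(o["tool_rot"])
    Rt=Ro.from_matrix(np.c_[np.r_[EX,0],np.r_[-EY,0],[0,0,-1]])
    d=np.r_[t2w(x/1e3,y/1e3),tipz/1e3+robot.tip_reach]-o["position"]
    print("t",o["time"],"now tray",(w2t(o["position"])*1e3).round(1),"tip z",round(1e3*(o["position"][2]-robot.tip_reach),1),"grip",round(1e3*o["grip_width"],1),"F",o["ft_force"].round(2))
    print("shift",(R.inv().apply(d)*1e3).round(1),"turn",np.degrees((R.inv()*Rt).as_rotvec()).round(2))
E
python3 - <<'E'
from h import *
for n,p in dict(red=(.5967,-.1603),gold=(.6505,-.149),silver=(.5238,-.1305),pot=(.677,-.021),bolt=(.476,-.022)).items(): print(n,w2t(p).round(4))
go(-108,-4,200)
E
```

```text
red [-0.0744 -0.0053]
gold [-0.0683 -0.0599]
silver [-0.0379  0.0645]
pot [ 0.0567 -0.0983]
bolt [0.0746 0.1019]
t 0.35 now tray [-446.2  360.8] tip z 222.3 grip 87.1 F [-0.61  0.05 -0.29]
shift [ 458.2 -193.7   22.4] turn [-2.000e-02 -2.000e-02 -7.009e+01]
```

Emit:
step_arm([
  {"dx":0.046,"dy":-0.019,"dz":0,"rz":-7},
  {"dx":0.092,"dy":-0.039,"dz":0,"rz":-14},
  {"dx":0.137,"dy":-0.058,"dz":0,"rz":-21},
  {"dx":0.183,"dy":-0.078,"dz":0,"rz":-28},
  {"dx":0.229,"dy":-0.097,"dz":0,"rz":-35},
], gripper=0.09)

```text
invalid input
```

```bash
python3 -c "
from h import *
go(-108,-4,150)"
```

```text
t 0.35 now tray [-446.2  360.8] tip z 222.3 grip 87.1 F [-0.61  0.05 -0.29]
shift [ 458.2 -193.7   72.4] turn [-2.000e-02 -2.000e-02 -7.009e+01]
```

Emit:
step_arm([
  {"dx":0.046,"dy":-0.019,"dz":0,"rx":0,"ry":0,"rz":-7},
  {"dx":0.092,"dy":-0.039,"dz":0,"rx":0,"ry":0,"rz":-14},
  {"dx":0.137,"dy":-0.058,"dz":0,"rx":0,"ry":0,"rz":-21},
  {"dx":0.183,"dy":-0.078,"dz":0,"rx":0,"ry":0,"rz":-28},
  {"dx":0.229,"dy":-0.097,"dz":0,"rx":0,"ry":0,"rz":-35},
], gripper=0.09)

```text
time: 0.98
position: [0.4337, -0.378, 0.2415]
tool_rot: [0.864, 0.504, 0.0, -0.0]
ft_force: [0.2, -0.7, -0.0]
grip_width: 0.0452
```

```bash
python3 -c "
from h import *
go(-108,-4,150)"
```

```text
t 0.975 now tray [-275.8  177.5] tip z 222.5 grip 45.2 F [ 0.2  -0.66 -0.05]
shift [241.4  52.9  72.6] turn [ 1.000e-02 -1.000e-02 -3.487e+01]
```

Emit:
step_arm([
  {"dx":0.05,"dy":0.011,"dz":0.01,"rx":0,"ry":0,"rz":-7},
  {"dx":0.1,"dy":0.022,"dz":0.025,"rx":0,"ry":0,"rz":-14},
  {"dx":0.15,"dy":0.033,"dz":0.045,"rx":0,"ry":0,"rz":-21},
  {"dx":0.2,"dy":0.043,"dz":0.06,"rx":0,"ry":0,"rz":-28},
  {"dx":0.2414,"dy":0.0529,"dz":0.0726,"rx":0,"ry":0,"rz":-34.87},
])

```text
time: 1.6
position: [0.5995, -0.192, 0.1683]
tool_rot: [0.671, 0.741, 0.0, -0.0]
ft_force: [0.3, -1.1, -0.5]
grip_width: 0.0084
```

```bash
python3 -c "
from h import *
go(-108,-5,60)
c=viewer.camera('wrist'); cv2.imwrite('pics/w1.png',c['img'])"
```

```text
t 1.6 now tray [-106.3   -5.1] tip z 149.3 grip 8.4 F [ 0.31 -1.15 -0.5 ]
shift [-1.7 -0.1 89.3] turn [-0.01 -0.03  0.28]
```

View pics/w1.png

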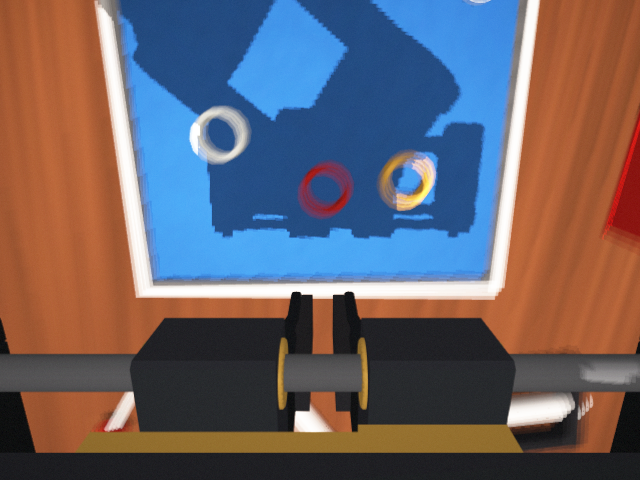

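```bash
cat >> h.py <<'E'
def rings(name,plot=None):
    c=viewer.camera(name); H=hsv(c); W=cloud(c); Z=W[...,2]; T=w2t(W)
    near=(Z>.024)&(Z<.04)&(abs(T[...,1])<.118)&(T[...,0]>-.138)&(T[...,0]<.215)
    for nm,m in dict(red=((H[...,0]<6)|(H[...,0]>172))&(H[...,1]>110),gold=(H[...,0]>8)&(H[...,0]<27)&(H[...,1]>70),silver=(H[...,1]<70)&(H[...,2]>60)).items():
        m=(m&near).astype(np.uint8)
        k,l,s,ce=cv2.connectedComponentsWithStats(m,connectivity=8)
        for i in range(1,k):
            if s[i,4]>60:
                cn,_=cv2.findContours((l==i).astype(np.uint8),cv2.RETR_EXTERNAL,cv2.CHAIN_APPROX_NONE)
                p=cast(c,cn[0].reshape(-1,2),.034); q=w2t(p)*1e3
                (cx,cy),r=cv2.minEnclosingCircle(q.astype(np.float32))
                print(name,nm,s[i,:5].tolist(),"tray",round(cx,1),round(cy,1),"r",round(r,1))
    if plot: cv2.imwrite(plot,c["img"])
    return c,W,H,T
E
python3 -c "
from h import *
rings('wrist','pics/w2.png'); rings('side'); rings('scene')
go(-108,-5,60)
"
```

```text
wrist red [293, 175, 48, 51, 956] tray -76.2 -3.5 r 17.3
wrist gold [373, 167, 48, 51, 818] tray -70.5 -57.9 r 17.6
wrist silver [454, 0, 42, 14, 381] tray 43.6 -95.9 r 12.1
wrist silver [185, 119, 55, 52, 1223] tray -40.4 64.4 r 17.7
side red [301, 187, 15, 13, 108] tray -66.8 -2.6 r 21.6
side gold [278, 186, 14, 13, 105] tray -62.1 -60.2 r 21.4
side silver [329, 200, 14, 13, 113] tray -31.8 65.1 r 20.5
side silver [252, 227, 13, 9, 74] tray 65.5 -97.4 r 15.1
side silver [246, 240, 41, 8, 186] tray 99.8 -73.8 r 44.0
side silver [313, 246, 41, 9, 191] tray 103.6 73.3 r 44.0
scene red [293, 296, 16, 16, 134] tray -80.0 -7.4 r 19.0
scene gold [336, 209, 37, 56, 349] tray 133.5 -8.1 r 87.1
scene gold [319, 303, 17, 17, 155] tray -73.7 -60.2 r 19.6
scene silver [350, 249, 39, 18, 182] tray 90.0 -75.1 r 44.3
scene silver [272, 271, 17, 16, 125] tray -45.3 64.6 r 20.8
scene silver [365, 272, 14, 10, 88] tray 47.8 -100.3 r 15.2
t 1.8 now tray [-107.4   -4. ] tip z 149.6 grip 7.6 F [-0.12 -0.44  0.14]
shift [-0.7  1.1 89.6] turn [-0.05 -0.01  0.07]
```

View pics/w2.png

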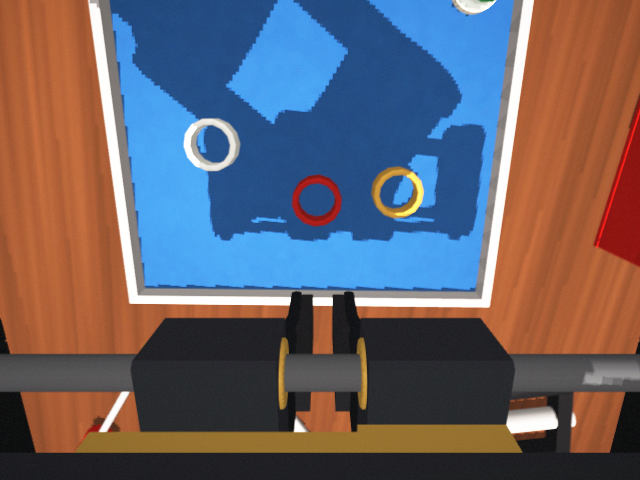

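Emit:
step_arm([
  {"dx":-0.001,"dy":0,"dz":0.03,"rx":0,"ry":0,"rz":0},
  {"dx":-0.002,"dy":0,"dz":0.07,"rx":0,"ry":0,"rz":0},
  {"dx":-0.003,"dy":0,"dz":0.105,"rx":0,"ry":0,"rz":0},
  {"dx":-0.003,"dy":0,"dz":0.118,"rx":0,"ry":0,"rz":0},
  {"dx":-0.003,"dy":0,"dz":0.122,"rx":0,"ry":0,"rz":0},
])

```text
time: 2.42
position: [0.5984, -0.1972, 0.0466]
tool_rot: [0.673, 0.739, -0.0, -0.0]
ft_force: [1.1, 0.3, 0.5]
grip_width: 0.0081
```

```bash
python3 -c "
from h import *
rings('wrist','pics/w3.png')
go(60,0,25.5)
"
```

```text
wrist red [283, 193, 85, 87, 3127] tray -75.7 -4.0 r 17.6
wrist gold [417, 178, 94, 85, 3191] tray -69.3 -57.5 r 18.3
wrist silver [90, 97, 101, 93, 4526] tray -40.0 63.7 r 18.4
t 2.475 now tray [-111.2   -3.9] tip z 27.9 grip 7.6 F [-0.1  -0.06  0.22]
shift [171.2  -3.9   2.3] turn [-0.02  0.02 -0.  ]
```

View pics/w3.png

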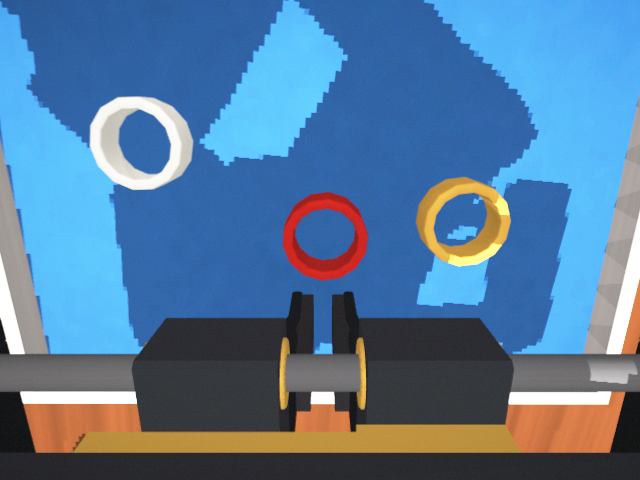

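Emit:
step_arm([
  {"dx":0.004,"dy":0,"dz":0.001,"rx":0,"ry":0,"rz":0},
  {"dx":0.009,"dy":0,"dz":0.0015,"rx":0,"ry":0,"rz":0},
  {"dx":0.015,"dy":0,"dz":0.002,"rx":0,"ry":0,"rz":0},
  {"dx":0.023,"dy":0,"dz":0.002,"rx":0,"ry":0,"rz":0},
  {"dx":0.033,"dy":0,"dz":0.002,"rx":0,"ry":0,"rz":0},
])

```text
time: 3.1
position: [0.5957, -0.1636, 0.045]
tool_rot: [0.673, 0.74, -0.0, 0.0]
ft_force: [0.4, -1.5, 0.4]
grip_width: 0.008
```

Emit:
step_arm([
  {"dx":0.012,"dy":0,"dz":0,"rx":0,"ry":0,"rz":0},
  {"dx":0.024,"dy":0,"dz":0,"rx":0,"ry":0,"rz":0},
  {"dx":0.036,"dy":-0.001,"dz":0,"rx":0,"ry":0,"rz":0},
  {"dx":0.048,"dy":-0.002,"dz":0,"rx":0,"ry":0,"rz":0},
  {"dx":0.06,"dy":-0.003,"dz":0,"rx":0,"ry":0,"rz":0},
])

```text
time: 3.72
position: [0.5869, -0.1032, 0.045]
tool_rot: [0.673, 0.74, -0.0, 0.0]
ft_force: [-0.4, -0.5, 0.4]
grip_width: 0.008
```

```bash
python3 -c "
from h import *
c,W,H,T=rings('wrist','pics/w4.png')
go(60,0,25.5)
"
```

```text
wrist red [280, 218, 84, 87, 3283] tray 9.0 0.3 r 18.2
wrist gold [204, 0, 53, 129, 1395] tray 81.0 31.0 r 21.6
wrist gold [386, 0, 52, 129, 1217] tray 81.0 -30.4 r 21.6
wrist gold [404, 0, 10, 42, 99] tray 94.6 -29.6 r 6.2
wrist gold [227, 5, 10, 31, 74] tray 94.8 30.4 r 4.6
wrist silver [0, 10, 233, 26, 5539] tray 94.4 68.6 r 39.2
wrist silver [409, 11, 231, 25, 5158] tray 94.1 -67.6 r 38.9
wrist silver [13, 72, 66, 62, 2494] tray 68.4 97.0 r 11.9
wrist silver [539, 105, 71, 79, 2587] tray 54.5 -93.0 r 14.7
wrist silver [134, 329, 24, 25, 126] tray -25.9 74.1 r 8.0
t 3.775 now tray [-15.   -0.2] tip z 25.8 grip 7.4 F [-0.85  0.82  0.47]
shift [75.  -0.1  0.4] turn [-0.1  -0.06  0.05]
```

View pics/w4.png

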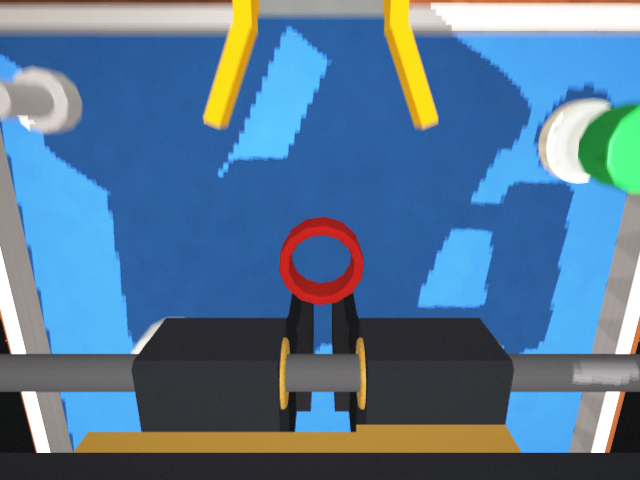

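Emit:
step_arm([
  {"dx":0.01,"dy":0,"dz":0,"rx":0,"ry":0,"rz":0},
  {"dx":0.022,"dy":0,"dz":0,"rx":0,"ry":0,"rz":0},
  {"dx":0.034,"dy":0,"dz":0,"rx":0,"ry":0,"rz":0},
  {"dx":0.046,"dy":0,"dz":0,"rx":0,"ry":0,"rz":0},
  {"dx":0.058,"dy":0,"dz":0,"rx":0,"ry":0,"rz":0},
])

```text
time: 4.4
position: [0.5805, -0.043, 0.0449]
tool_rot: [0.673, 0.74, -0.0, -0.001]
ft_force: [-0.1, -0.7, 0.9]
grip_width: 0.008
```

```bash
python3 -c "
from h import *
c,W,H,T=rings('wrist','pics/w5.png')
go(97,0,25.5)
"
```

```text
wrist red [279, 219, 85, 86, 3288] tray 69.5 1.1 r 18.1
wrist gold [219, 0, 47, 285, 4921] tray 110.9 29.8 r 51.0
wrist gold [381, 0, 46, 286, 5702] tray 110.7 -29.1 r 51.1
wrist silver [9, 187, 237, 21, 4231] tray 96.2 73.9 r 44.6
wrist silver [401, 188, 239, 21, 4426] tray 94.8 -73.6 r 44.9
wrist silver [46, 233, 60, 53, 1943] tray 71.4 97.2 r 12.0
wrist silver [519, 258, 75, 66, 2259] tray 58.1 -93.2 r 15.1
t 4.45 now tray [45.4  0.4] tip z 25.8 grip 7.9 F [0.56 1.   0.21]
shift [51.6  0.5  0.4] turn [-0.15 -0.12  0.11]
```

View pics/w5.png

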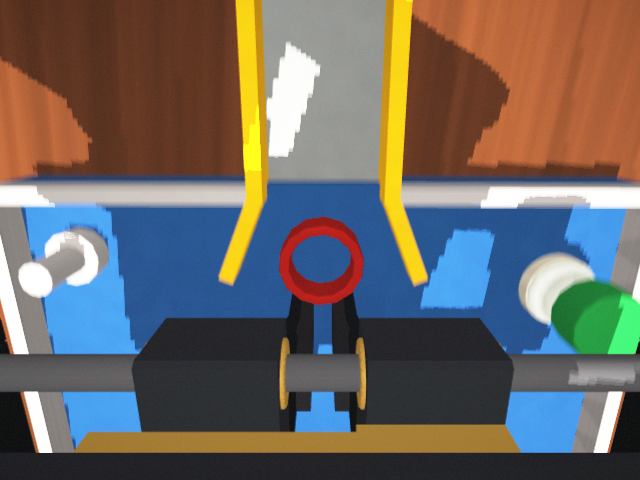

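Emit:
step_arm([
  {"dx":0.009,"dy":0.0005,"dz":0,"rx":0,"ry":0,"rz":0},
  {"dx":0.02,"dy":0.0005,"dz":0,"rx":0,"ry":0,"rz":0},
  {"dx":0.032,"dy":0.0005,"dz":0,"rx":0,"ry":0,"rz":0},
  {"dx":0.044,"dy":0.0005,"dz":0,"rx":0,"ry":0,"rz":0},
  {"dx":0.053,"dy":0.0005,"dz":0,"rx":0,"ry":0,"rz":0},
])

```text
time: 5.08
position: [0.575, 0.0122, 0.0449]
tool_rot: [0.672, 0.74, -0.0, -0.002]
ft_force: [-0.3, 0.6, -0.2]
grip_width: 0.0074
```

```bash
python3 -c "
from h import *
c,W,H,T=rings('wrist','pics/w6.png')
m=((H[...,0]<6)|(H[...,0]>172))&(H[...,1]>110)&(abs(T[...,1])<.03)
print(np.nanpercentile(W[...,2][m],[5,50,95]), T[m].mean(0))
go(97,0,25.5)
"
```

```text
wrist red [281, 219, 82, 80, 2497] tray 126.4 1.4 r 16.7
wrist gold [255, 8, 142, 310, 4240] tray 156.7 -0.2 r 62.2
wrist gold [398, 13, 15, 224, 266] tray 174.6 -28.6 r 38.4
wrist silver [40, 312, 213, 25, 3017] tray 97.7 73.8 r 44.6
wrist silver [395, 314, 215, 26, 2993] tray 97.0 -73.7 r 44.9
wrist silver [95, 392, 19, 7, 94] tray 63.4 96.4 r 4.2
wrist silver [507, 392, 65, 39, 1212] tray 58.7 -94.8 r 14.5
[0.01660619 0.02823388 0.02968691] [0.12428554 0.00137363]
t 5.125 now tray [100.3   0.3] tip z 25.9 grip 7.8 F [-0.19  0.59 -0.03]
shift [-3.3  0.3  0.4] turn [-0.19 -0.16  0.16]
```

View pics/w6.png

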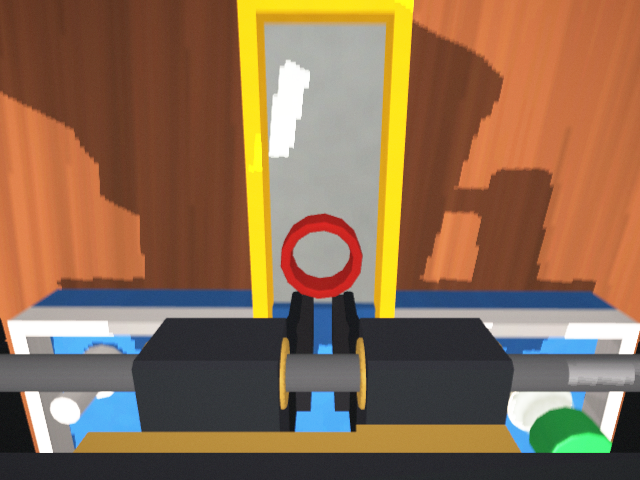

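Emit:
step_arm([
  {"dx":-0.01,"dy":0,"dz":0,"rx":0,"ry":0,"rz":0},
  {"dx":-0.02,"dy":0,"dz":-0.03,"rx":0,"ry":0,"rz":0},
  {"dx":-0.05,"dy":-0.01,"dz":-0.065,"rx":0,"ry":0,"rz":0},
  {"dx":-0.095,"dy":-0.04,"dz":-0.07,"rx":0,"ry":0,"rz":0},
  {"dx":-0.13,"dy":-0.08,"dz":-0.07,"rx":0,"ry":0,"rz":0},
], gripper=0, force=3)

```text
time: 5.75
position: [0.509, -0.1273, 0.116]
tool_rot: [0.672, 0.741, 0.0, 0.0]
ft_force: [0.4, -0.8, 0.2]
grip_width: 0.0005
```

```bash
python3 -c "
from h import *
c,W,H,T=rings('side','pics/s7.png')
go(-40,102,26)
"
```

```text
side red [291, 252, 15, 14, 84] tray 135.2 1.2 r 18.3
side gold [278, 186, 14, 14, 112] tray -60.8 -57.8 r 22.7
side silver [329, 200, 14, 14, 119] tray -30.4 65.8 r 21.8
side silver [252, 227, 13, 9, 78] tray 65.6 -97.4 r 15.2
side silver [247, 240, 40, 9, 180] tray 99.0 -73.0 r 43.2
side silver [313, 246, 41, 10, 196] tray 103.6 73.3 r 44.0
t 5.8 now tray [-35.2  85.3] tip z 96.1 grip 0.5 F [-4.92 -1.55 -0.72]
shift [ -4.9 -16.2  70.2] turn [-0.44 -0.09  0.  ]
```

View pics/s7.png

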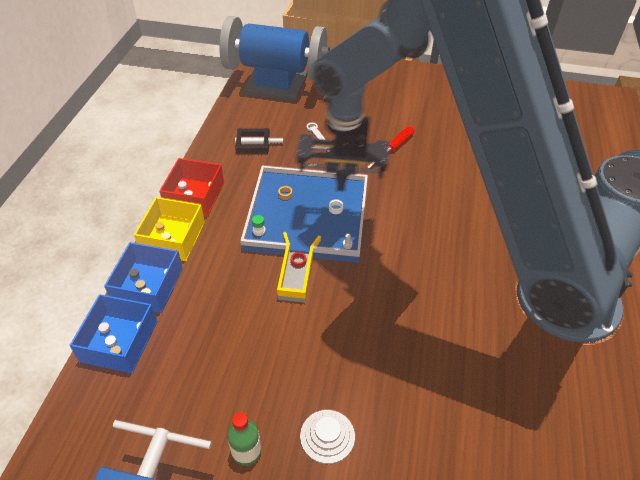

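Emit:
step_arm([
  {"dx":-0.005,"dy":-0.016,"dz":0,"rx":0,"ry":0,"rz":0},
  {"dx":-0.005,"dy":-0.016,"dz":0,"rx":0,"ry":0,"rz":0},
  {"dx":-0.005,"dy":-0.016,"dz":0.02,"rx":0,"ry":0,"rz":0},
  {"dx":-0.005,"dy":-0.016,"dz":0.04,"rx":0,"ry":0,"rz":0},
  {"dx":-0.005,"dy":-0.016,"dz":0.05,"rx":0,"ry":0,"rz":0},
])

```text
time: 6.42
position: [0.4876, -0.1359, 0.0643]
tool_rot: [0.673, 0.74, -0.002, -0.003]
ft_force: [-0.3, -0.4, 0.1]
grip_width: 0.0005
```

```bash
python3 -c "
from h import *
c,W,H,T=rings('wrist','pics/w8.png')
go(-40,102,26)
"
```

```text
wrist gold [470, 0, 35, 69, 449] tray 70.5 38.4 r 11.9
wrist gold [608, 323, 32, 31, 554] tray -58.4 -39.1 r 9.7
wrist silver [294, 12, 56, 63, 1476] tray 67.4 102.0 r 10.7
wrist silver [363, 261, 76, 57, 1977] tray -37.0 65.6 r 18.3
t 6.475 now tray [-39.7 101.5] tip z 44.5 grip 0.7 F [ 0.48 -0.67 -1.79]
shift [-0.4 -0.3 18.5] turn [-0.52 -0.15  0.02]
```

View pics/w8.png

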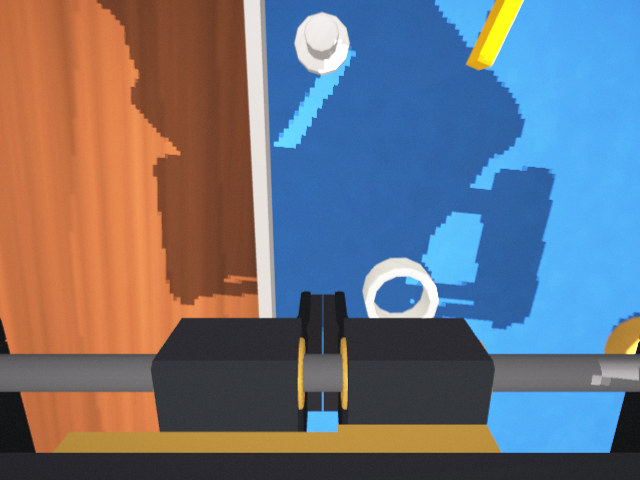

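Emit:
step_arm([
  {"dx":0,"dy":0,"dz":0.012,"rx":0,"ry":0,"rz":0},
  {"dx":0,"dy":0.0,"dz":0.0185,"rx":0,"ry":0,"rz":0},
  {"dx":0,"dy":0.005,"dz":0.0185,"rx":0,"ry":0,"rz":0},
  {"dx":0,"dy":0.011,"dz":0.0185,"rx":0,"ry":0,"rz":0},
  {"dx":0,"dy":0.019,"dz":0.0185,"rx":0,"ry":0,"rz":0},
])

```text
time: 7.1
position: [0.5066, -0.134, 0.0452]
tool_rot: [0.673, 0.74, -0.002, -0.004]
ft_force: [-0.2, 0.3, 0.1]
grip_width: 0.0007
```

Emit:
step_arm([
  {"dx":0,"dy":0.01,"dz":0,"rx":0,"ry":0,"rz":0},
  {"dx":0,"dy":0.02,"dz":0,"rx":0,"ry":0,"rz":0},
  {"dx":0,"dy":0.03,"dz":0,"rx":0,"ry":0,"rz":0},
  {"dx":0,"dy":0.039,"dz":0,"rx":0,"ry":0,"rz":0},
  {"dx":0,"dy":0.045,"dz":0,"rx":0,"ry":0,"rz":0},
])

```text
time: 7.72
position: [0.5521, -0.1297, 0.0448]
tool_rot: [0.673, 0.74, -0.002, -0.004]
ft_force: [-0.4, -0.2, 0.4]
grip_width: 0.0006
```

```bash
python3 -c "
from h import *
c,W,H,T=rings('wrist','pics/w9.png')
go(-40,30,26)
"
```

```text
wrist gold [315, 0, 14, 33, 66] tray 72.9 37.3 r 5.2
wrist gold [508, 0, 31, 64, 881] tray 68.5 -30.0 r 11.0
wrist gold [506, 340, 59, 14, 528] tray -54.2 -52.7 r 12.2
wrist gold [516, 392, 57, 21, 794] tray -74.3 -59.6 r 12.1
wrist silver [108, 0, 65, 70, 2438] tray 67.3 98.8 r 11.3
wrist silver [344, 269, 82, 49, 1770] tray -32.2 11.7 r 17.3
t 7.775 now tray [-40.   35.5] tip z 25.9 grip 0.6 F [ 0.96  0.27 -0.05]
shift [-0.   5.5 -0.1] turn [-0.39 -0.09  0.03]
```

View pics/w9.png

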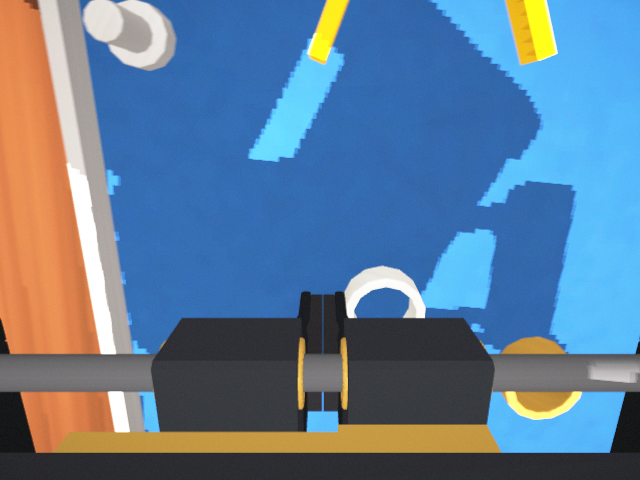

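Emit:
step_arm([
  {"dx":0,"dy":0.004,"dz":0,"rx":0,"ry":0,"rz":0},
  {"dx":0,"dy":0.008,"dz":0,"rx":0,"ry":0,"rz":0},
  {"dx":0,"dy":0.0115,"dz":0,"rx":0,"ry":0,"rz":0},
  {"dx":0,"dy":0.008,"dz":0,"rx":0,"ry":0,"rz":0},
  {"dx":0,"dy":0.004,"dz":-0.004,"rx":0,"ry":0,"rz":0},
])

```text
time: 8.4
position: [0.5562, -0.1293, 0.0487]
tool_rot: [0.673, 0.74, -0.002, -0.003]
ft_force: [-0.4, -0.3, 0.0]
grip_width: 0.0005
```

```bash
python3 -c "
from h import *
c,W,H,T=rings('wrist','pics/w10.png')
rings('side');rings('scene')
go(-75,0,26)
"
```

```text
wrist gold [297, 0, 39, 65, 188] tray 69.5 34.9 r 11.0
wrist gold [492, 0, 27, 65, 724] tray 69.1 -29.8 r 10.9
wrist gold [491, 336, 63, 18, 787] tray -55.9 -53.3 r 13.5
wrist gold [501, 392, 54, 16, 595] tray -76.5 -58.7 r 11.8
wrist silver [102, 2, 63, 70, 2366] tray 67.3 98.8 r 11.5
wrist silver [633, 68, 7, 42, 177] tray 50.6 -79.4 r 7.0
wrist silver [363, 266, 82, 52, 1896] tray -33.1 -1.2 r 17.8
side red [291, 252, 15, 14, 89] tray 135.2 1.6 r 18.3
side gold [278, 186, 14, 13, 91] tray -62.1 -60.0 r 21.4
side gold [310, 236, 11, 18, 62] tray 91.0 35.1 r 26.1
side silver [300, 198, 15, 14, 115] tray -28.0 -1.0 r 21.8
side silver [252, 227, 13, 9, 76] tray 65.8 -97.4 r 15.3
side silver [247, 240, 40, 9, 191] tray 99.0 -73.0 r 43.2
side silver [343, 240, 10, 8, 62] tray 79.6 101.7 r 12.3
side silver [313, 247, 41, 8, 188] tray 103.6 73.3 r 44.0
scene red [337, 234, 14, 11, 61] tray 116.0 -1.6 r 17.5
scene gold [320, 208, 53, 57, 461] tray 135.1 -7.3 r 88.8
scene gold [319, 303, 17, 18, 154] tray -74.1 -60.3 r 20.1
scene silver [305, 232, 21, 11, 102] tray 95.1 56.5 r 26.7
scene silver [350, 249, 39, 18, 184] tray 90.0 -75.1 r 44.3
scene silver [365, 272, 14, 10, 90] tray 47.6 -100.3 r 15.3
scene silver [301, 281, 17, 16, 168] tray -39.6 -4.4 r 20.7
t 8.55 now tray [-40.   31.8] tip z 30.2 grip 0.1 F [0.12 0.36 0.52]
shift [-35.   31.8   4. ] turn [-0.39 -0.08  0.02]
```

View pics/w10.png

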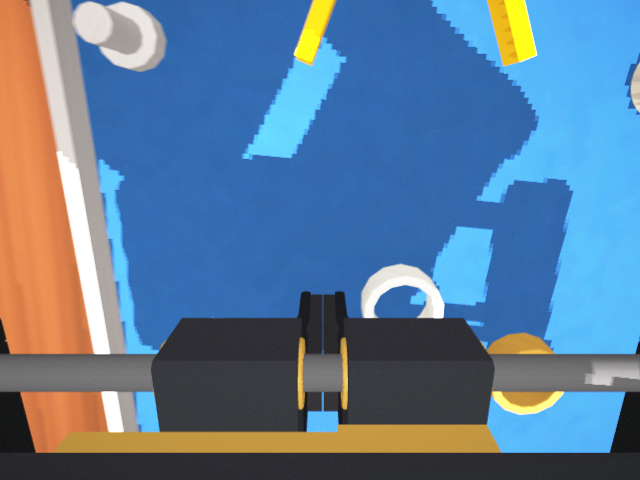

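Emit:
step_arm([
  {"dx":-0.015,"dy":0,"dz":0,"rx":0,"ry":0,"rz":0},
  {"dx":-0.035,"dy":0.005,"dz":0.001,"rx":0,"ry":0,"rz":0},
  {"dx":-0.04,"dy":0.018,"dz":0.002,"rx":0.2,"ry":0,"rz":0},
  {"dx":-0.04,"dy":0.03,"dz":0.004,"rx":-0.3,"ry":0,"rz":0},
  {"dx":-0.04,"dy":0.033,"dz":0.004,"rx":-0.4,"ry":0,"rz":0},
], gripper=0.12)

```text
time: 9.18
position: [0.5939, -0.1668, 0.0446]
tool_rot: [0.673, 0.74, 0.001, -0.0]
ft_force: [-0.3, -0.3, 0.2]
grip_width: 0.0105
```

```bash
python3 -c "
from h import *
c,W,H,T=rings('wrist','pics/w11.png')
go(20,0,25.5)
"
```

```text
wrist gold [417, 252, 73, 66, 1186] tray -66.3 -54.5 r 16.2
wrist gold [434, 274, 63, 46, 633] tray -70.8 -58.8 r 13.0
wrist gold [492, 275, 14, 49, 223] tray -70.6 -71.2 r 10.6
wrist silver [279, 172, 88, 90, 3248] tray -36.6 -1.3 r 17.4
t 9.225 now tray [-80.2  -1.7] tip z 25.6 grip 10.5 F [ 0.71 -0.06 -0.77]
shift [100.2  -1.7   0.3] turn [ 0.02 -0.09  0.02]
```

View pics/w11.png

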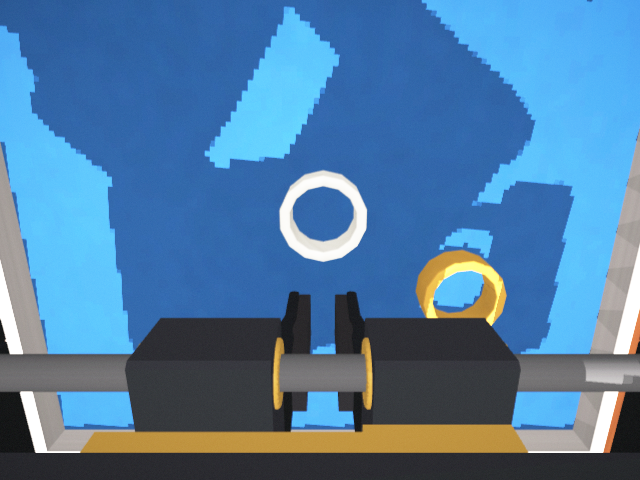

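Emit:
step_arm([
  {"dx":0.008,"dy":0,"dz":0,"rx":0,"ry":0,"rz":0},
  {"dx":0.014,"dy":0,"dz":0,"rx":0,"ry":0,"rz":0},
  {"dx":0.02,"dy":0,"dz":0,"rx":0,"ry":0,"rz":0},
  {"dx":0.028,"dy":0,"dz":0,"rx":0,"ry":0,"rz":0},
  {"dx":0.038,"dy":0,"dz":0,"rx":0,"ry":0,"rz":0},
])

```text
time: 9.85
position: [0.5901, -0.1279, 0.0448]
tool_rot: [0.673, 0.74, 0.001, -0.0]
ft_force: [-0.6, 0.3, 0.2]
grip_width: 0.0106
```

Emit:
step_arm([
  {"dx":0.012,"dy":0,"dz":0,"rx":0,"ry":0,"rz":0},
  {"dx":0.024,"dy":-0.0005,"dz":0,"rx":0,"ry":0,"rz":0},
  {"dx":0.036,"dy":-0.001,"dz":0,"rx":0,"ry":0,"rz":0},
  {"dx":0.048,"dy":-0.0015,"dz":0,"rx":0,"ry":0,"rz":0},
  {"dx":0.06,"dy":-0.0015,"dz":0,"rx":0,"ry":0,"rz":0},
])

```text
time: 10.48
position: [0.5828, -0.0675, 0.0449]
tool_rot: [0.673, 0.74, 0.001, -0.0]
ft_force: [-0.6, 0.4, 0.1]
grip_width: 0.0103
```

```bash
python3 -c "
from h import *
c,W,H,T=rings('wrist','pics/w12.png')
go(98,0,25.5)
"
```

```text
wrist red [273, 0, 95, 92, 2783] tray 124.6 1.3 r 16.0
wrist gold [214, 0, 49, 226, 3401] tray 98.6 29.7 r 38.9
wrist gold [383, 0, 49, 226, 4532] tray 98.6 -29.1 r 38.9
wrist gold [239, 104, 9, 43, 142] tray 97.2 29.9 r 7.2
wrist silver [277, 57, 89, 38, 283] tray 118.6 1.0 r 15.0
wrist silver [0, 123, 242, 18, 3836] tray 95.1 73.0 r 43.6
wrist silver [405, 124, 235, 18, 3898] tray 94.7 -71.3 r 42.5
wrist silver [33, 172, 64, 57, 2105] tray 70.0 97.3 r 11.9
wrist silver [527, 200, 75, 70, 2327] tray 56.8 -93.1 r 14.6
wrist silver [283, 218, 84, 87, 3363] tray 45.2 -0.4 r 18.1
t 10.525 now tray [20.8  0.4] tip z 25.8 grip 10.4 F [-0.12  0.22  0.32]
shift [77.2  0.5  0.5] turn [-0.03 -0.15  0.07]
```

View pics/w12.png

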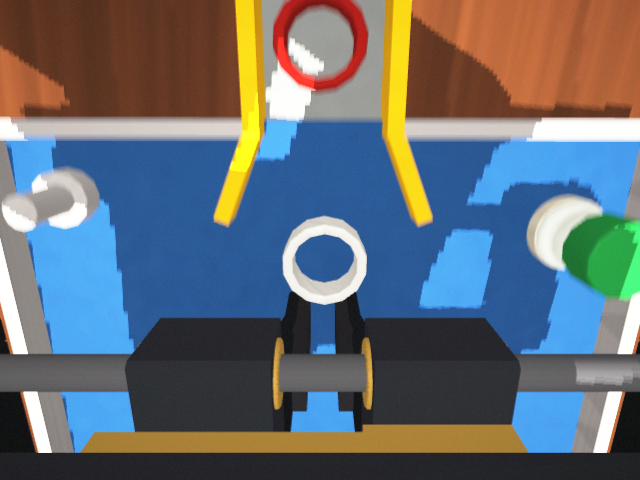

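Emit:
step_arm([
  {"dx":0.009,"dy":0,"dz":0,"rx":0,"ry":0,"rz":0},
  {"dx":0.019,"dy":0,"dz":0,"rx":0,"ry":0,"rz":0},
  {"dx":0.028,"dy":0,"dz":0,"rx":0,"ry":0,"rz":0},
  {"dx":0.035,"dy":0,"dz":0,"rx":0,"ry":0,"rz":0},
  {"dx":0.042,"dy":0,"dz":0,"rx":0,"ry":0,"rz":0},
])

```text
time: 11.15
position: [0.5781, -0.0237, 0.0449]
tool_rot: [0.673, 0.74, 0.001, -0.001]
ft_force: [0.3, 0.5, -0.2]
grip_width: 0.0105
```

```bash
python3 -c "
from h import *
c,W,H,T=rings('wrist','pics/w13.png')
go(98,0,25.5)
"
```

```text
wrist red [279, 123, 87, 88, 2433] tray 126.1 1.3 r 16.1
wrist gold [226, 0, 43, 318, 5517] tray 123.0 31.2 r 58.5
wrist gold [380, 0, 43, 318, 6240] tray 123.0 -30.7 r 58.4
wrist silver [297, 134, 52, 15, 88] tray 133.8 1.0 r 9.2
wrist silver [286, 182, 78, 31, 109] tray 118.7 0.3 r 14.5
wrist silver [283, 218, 84, 87, 3352] tray 89.1 0.1 r 18.1
wrist silver [22, 234, 228, 22, 4588] tray 96.3 73.9 r 44.5
wrist silver [399, 234, 231, 24, 4680] tray 96.4 -73.5 r 44.8
wrist silver [56, 276, 59, 52, 1850] tray 72.3 97.5 r 12.1
wrist silver [514, 300, 73, 54, 2100] tray 60.4 -93.5 r 14.9
t 11.2 now tray [64.1  0.6] tip z 25.9 grip 10.2 F [-0.18  1.06  0.58]
shift [33.9  0.7  0.5] turn [-0.06 -0.18  0.09]
```

Emit:
step_arm([
  {"dx":0.008,"dy":0,"dz":0,"rx":0,"ry":0,"rz":0},
  {"dx":0.016,"dy":0,"dz":0,"rx":0,"ry":0,"rz":0},
  {"dx":0.024,"dy":0,"dz":0,"rx":0,"ry":0,"rz":0},
  {"dx":0.032,"dy":0,"dz":0,"rx":0,"ry":0,"rz":0},
  {"dx":0.036,"dy":0,"dz":0,"rx":0,"ry":0,"rz":0},
])

```text
time: 11.82
position: [0.5742, 0.0136, 0.045]
tool_rot: [0.672, 0.74, 0.001, -0.002]
ft_force: [-0.4, -0.4, -0.1]
grip_width: 0.0103
```

```bash
python3 -c "
from h import *
c,W,H,T=rings('wrist','pics/w14.png')
go(98,0,25.5)
m=(abs(T[...,1])<.02)&(T[...,0]>.106)&(T[...,0]<.135)
print(np.nanpercentile(W[...,2][m],[5,50,95,99]))
"
```

```text
wrist red [273, 133, 87, 88, 2662] tray 160.0 3.8 r 16.2
wrist gold [255, 13, 160, 305, 4160] tray 158.6 0.2 r 62.9
wrist silver [283, 218, 84, 89, 3282] tray 125.8 0.8 r 18.9
wrist silver [41, 316, 128, 24, 2493] tray 99.3 91.8 r 27.0
wrist silver [485, 317, 126, 25, 2600] tray 97.2 -92.0 r 27.0
wrist silver [95, 392, 24, 10, 164] tray 64.0 95.9 r 5.5
wrist silver [512, 392, 61, 42, 1190] tray 58.1 -95.3 r 14.2
t 11.875 now tray [101.1   0.8] tip z 26.0 grip 10.2 F [-0.23  0.44 -0.45]
shift [-3.1  0.8  0.5] turn [-0.08 -0.2   0.13]
[0.01400936 0.11943022 0.13314649 0.13431324]
```

View pics/w14.png

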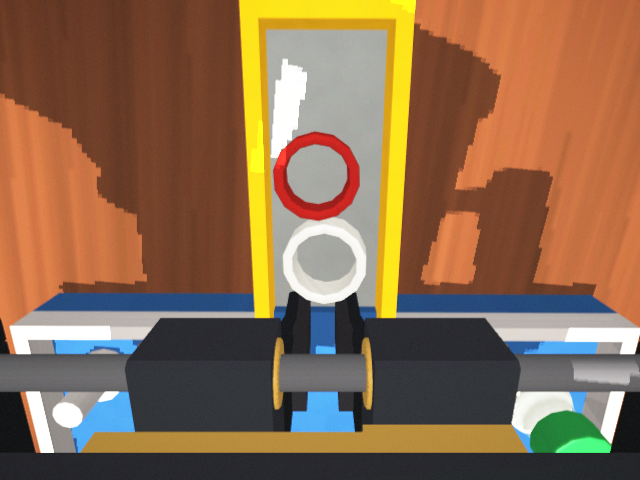

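```bash
python3 -c "
from h import *
c,W,H,T=rings('wrist')
for nm,(a,b) in dict(red=((273,133),(360,221)),sil=((283,218),(367,307))).items():
    w=W[a[1]:b[1],a[0]:b[0]]; t=w2t(w); 
    if nm=='red': m=((H[...,0]<6)|(H[...,0]>172))&(H[...,1]>110)
    else: m=(H[...,1]<60)&(H[...,2]>140)&(W[...,2]>.02)
    m=m[a[1]:b[1],a[0]:b[0]]
    for r in range(0,b[1]-a[1],8):
        k=m[r]; 
        if k.sum(): print(nm,r+a[1],k.sum(),'z',np.median(w[r][k][:,2]).round(4),'max',w[r][k][:,2].max().round(4),'x',np.median(t[r][k][:,0]).round(4))
"
```

```text
wrist red [273, 132, 87, 89, 2683] tray 160.4 3.9 r 16.3
wrist gold [401, 15, 14, 205, 280] tray 179.4 -28.6 r 34.8
wrist gold [255, 19, 153, 299, 3605] tray 157.3 0.5 r 61.4
wrist silver [283, 219, 83, 89, 2976] tray 125.7 0.4 r 19.1
wrist silver [42, 316, 119, 25, 2497] tray 97.3 93.1 r 25.3
wrist silver [486, 317, 124, 26, 2672] tray 97.0 -92.3 r 26.8
wrist silver [97, 392, 23, 11, 177] tray 63.9 95.5 r 5.7
wrist silver [512, 392, 61, 43, 1229] tray 58.0 -95.0 r 14.3
red 133 18 z 0.0251 max 0.0287 x 0.176
red 141 50 z nan max nan x nan
red 149 33 z 0.0287 max 0.0305 x 0.1703
red 157 25 z 0.0286 max 0.03 x 0.1673
red 165 25 z 0.0284 max 0.0301 x 0.1643
red 173 26 z 0.0286 max 0.03 x 0.1613
red 181 28 z 0.0284 max 0.0304 x 0.1582
red 189 32 z 0.0286 max 0.0299 x 0.1552
red 197 39 z 0.0283 max 0.0302 x 0.152
red 205 65 z nan max nan x nan
red 213 46 z 0.0289 max 0.0303 x 0.1457
sil 218 9 z 0.0219 max 0.0238 x 0.142
sil 226 53 z 0.0306 max 0.0327 x 0.1409
sil 234 41 z 0.0304 max 0.0332 x 0.1376
sil 242 29 z 0.0304 max 0.0333 x 0.1343
sil 250 27 z 0.0302 max 0.034 x 0.1309
sil 258 24 z 0.03 max 0.0342 x 0.1274
sil 266 28 z 0.0295 max 0.0351 x 0.1238
sil 274 39 z 0.0297 max 0.0333 x 0.1204
sil 282 66 z 0.0264 max 0.034 x 0.1155
sil 290 53 z 0.031 max 0.0334 x 0.1138
sil 298 39 z 0.0312 max 0.0328 x 0.1104
```

Emit:
step_arm([
  {"dx":-0.002,"dy":0,"dz":0,"rx":0,"ry":0,"rz":0},
  {"dx":-0.005,"dy":0,"dz":0,"rx":0,"ry":0,"rz":0},
  {"dx":-0.01,"dy":0,"dz":0,"rx":0,"ry":0,"rz":0},
  {"dx":-0.014,"dy":0,"dz":0,"rx":0,"ry":0,"rz":0},
  {"dx":-0.016,"dy":0,"dz":0,"rx":0,"ry":0,"rz":0},
])

```text
time: 12.55
position: [0.5759, -0.003, 0.0449]
tool_rot: [0.672, 0.74, 0.001, -0.002]
ft_force: [-0.3, -0.1, -0.5]
grip_width: 0.0108
```

```bash
python3 -c "
from h import *
c,W,H,T=rings('wrist','pics/w15.png')
m=(H[...,1]<60)&(H[...,2]>140)&(W[...,2]>.02)&(W[...,2]<.045)&(abs(T[...,1])<.021)&(T[...,0]>.09)&(T[...,0]<.16)
w=W[m];t=T[m]
for x in np.arange(.09,.16,.005):
    k=(t[:,0]>=x)&(t[:,0]<x+.005)
    if k.sum(): print(x.round(3),k.sum(),np.percentile(w[k][:,2],[50,95]).round(4))
go(98,0,25.5)
"
```

```text
wrist red [271, 85, 89, 93, 2889] tray 159.6 3.8 r 16.2
wrist gold [239, 0, 33, 318, 2064] tray 143.9 27.1 r 58.0
wrist gold [379, 0, 35, 307, 2230] tray 146.4 -22.6 r 55.2
wrist gold [386, 235, 17, 83, 127] tray 103.7 -28.6 r 17.7
wrist silver [285, 176, 84, 85, 2628] tray 127.5 -0.1 r 16.5
wrist silver [33, 280, 221, 25, 4936] tray 97.0 74.1 r 44.7
wrist silver [397, 281, 222, 25, 5033] tray 97.6 -73.7 r 44.9
wrist silver [66, 320, 56, 34, 1443] tray 74.1 98.0 r 12.3
wrist silver [519, 343, 49, 11, 362] tray 69.9 -92.1 r 10.2
wrist silver [517, 392, 17, 13, 131] tray 46.8 -87.9 r 5.1
0.105 21 [0.0283 0.0288]
0.11 652 [0.0284 0.0297]
0.115 445 [0.0284 0.0297]
0.12 330 [0.0286 0.0298]
0.125 281 [0.0287 0.0298]
0.13 300 [0.0287 0.0299]
0.135 561 [0.0287 0.0298]
0.14 303 [0.028  0.0295]
t 12.6 now tray [84.   0.6] tip z 25.9 grip 10.8 F [ 0.6   0.29 -0.29]
shift [14.   0.7  0.5] turn [-0.06 -0.18  0.1 ]
```

View pics/w15.png

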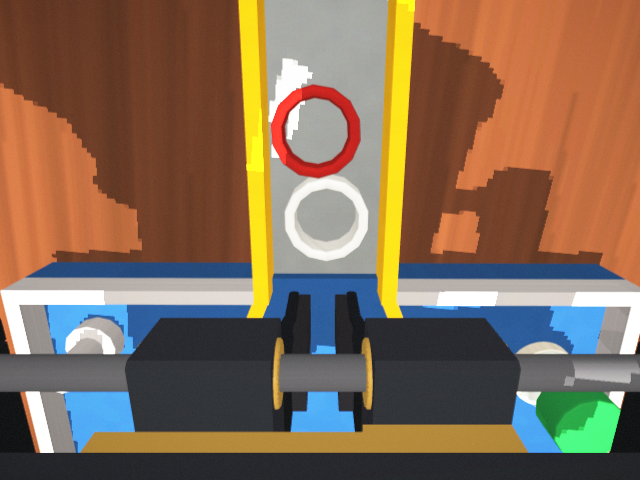

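Emit:
step_arm([
  {"dx":-0.01,"dy":0,"dz":-0.03,"rx":0,"ry":0,"rz":0},
  {"dx":-0.04,"dy":0.0,"dz":-0.065,"rx":0,"ry":0,"rz":0},
  {"dx":-0.085,"dy":0.02,"dz":-0.07,"rx":0,"ry":0,"rz":0},
  {"dx":-0.125,"dy":0.055,"dz":-0.07,"rx":0,"ry":0,"rz":0},
  {"dx":-0.152,"dy":0.09,"dz":-0.07,"rx":0,"ry":0,"rz":0},
], gripper=0)

```text
time: 13.22
position: [0.6812, -0.1481, 0.1149]
tool_rot: [0.673, 0.74, 0.001, -0.001]
ft_force: [0.5, -0.5, 0.5]
grip_width: 0.0009
```

```bash
python3 -c "
from h import *
go(-70,-97,26)
"
```

```text
t 13.225 now tray [-70.2 -90.5] tip z 95.9 grip 0.9 F [ 0.52 -0.46  0.5 ]
shift [ 0.1  6.5 69.9] turn [-0.01 -0.15  0.  ]
```

Emit:
step_arm([
  {"dx":0,"dy":0.0065,"dz":0,"rx":0,"ry":0,"rz":0},
  {"dx":0,"dy":0.0065,"dz":0,"rx":0,"ry":0,"rz":0},
  {"dx":0,"dy":0.0065,"dz":0.02,"rx":0,"ry":0,"rz":0},
  {"dx":0,"dy":0.0065,"dz":0.04,"rx":0,"ry":0,"rz":0},
  {"dx":0,"dy":0.0065,"dz":0.05,"rx":0,"ry":0,"rz":0},
])

```text
time: 13.85
position: [0.6855, -0.1462, 0.062]
tool_rot: [0.673, 0.74, -0.0, -0.003]
ft_force: [-0.5, 0.1, 0.0]
grip_width: 0.0005
```

```bash
python3 -c "
from h import *
c,W,H,T=rings('wrist','pics/w16.png')
go(-70,-97,26)
"
```

```text
wrist gold [209, 265, 74, 53, 1726] tray -67.2 -59.3 r 17.7
wrist silver [295, 0, 77, 45, 1050] tray 52.0 -98.2 r 13.9
t 13.9 now tray [-68.8 -94.8] tip z 42.1 grip 0.5 F [-0.57 -0.48 -0.76]
shift [-1.3  2.3 16.1] turn [-0.32 -0.3   0.02]
```

View pics/w16.png

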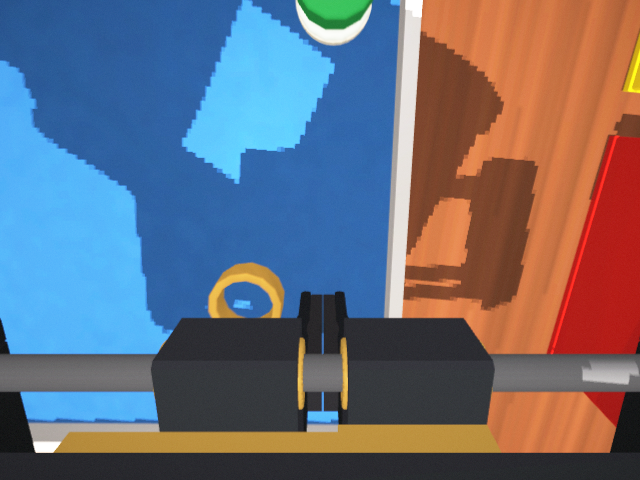

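Emit:
step_arm([
  {"dx":0,"dy":0,"dz":0.01,"rx":0,"ry":0,"rz":0},
  {"dx":0,"dy":0,"dz":0.016,"rx":0,"ry":0,"rz":0},
  {"dx":-0.001,"dy":-0.005,"dz":0.016,"rx":0,"ry":0,"rz":0},
  {"dx":-0.001,"dy":-0.011,"dz":0.016,"rx":0,"ry":0,"rz":0},
  {"dx":-0.001,"dy":-0.019,"dz":0.016,"rx":0,"ry":0,"rz":0},
])

```text
time: 14.52
position: [0.6663, -0.1492, 0.0459]
tool_rot: [0.673, 0.74, -0.0, -0.003]
ft_force: [0.6, 0.3, -0.1]
grip_width: 0.0008
```

Emit:
step_arm([
  {"dx":0,"dy":-0.01,"dz":0,"rx":0,"ry":0,"rz":0},
  {"dx":0,"dy":-0.02,"dz":0,"rx":0,"ry":0,"rz":0},
  {"dx":0,"dy":-0.03,"dz":0,"rx":0,"ry":0,"rz":0},
  {"dx":0,"dy":-0.038,"dz":0,"rx":0,"ry":0,"rz":0},
  {"dx":0,"dy":-0.044,"dz":0,"rx":0,"ry":0,"rz":0},
])

```text
time: 15.15
position: [0.622, -0.1534, 0.0461]
tool_rot: [0.673, 0.74, -0.0, -0.003]
ft_force: [0.3, 0.1, -0.2]
grip_width: 0.001
```

```bash
python3 -c "
from h import *
c,W,H,T=rings('wrist','pics/w17.png')
go(-70,-24,26)
"
```

```text
wrist gold [222, 279, 79, 39, 1497] tray -64.7 -5.0 r 16.7
wrist silver [476, 0, 75, 34, 1483] tray 45.7 -93.8 r 12.7
t 15.2 now tray [-69.8 -30.2] tip z 27.0 grip 0.3 F [-0.49 -0.3  -0.29]
shift [-0.2 -6.2  1. ] turn [-0.35 -0.3   0.01]
```

View pics/w17.png

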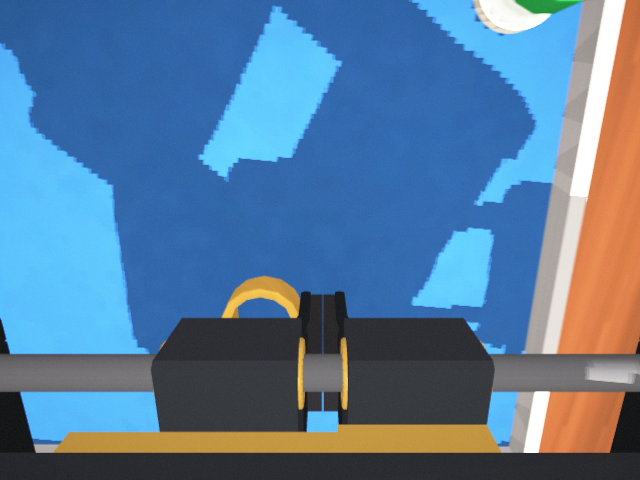

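Emit:
step_arm([
  {"dx":0,"dy":-0.003,"dz":0,"rx":0,"ry":0,"rz":0},
  {"dx":0,"dy":-0.006,"dz":0,"rx":0,"ry":0,"rz":0},
  {"dx":0,"dy":-0.002,"dz":0,"rx":0,"ry":0,"rz":0},
  {"dx":-0.015,"dy":0.004,"dz":0,"rx":0,"ry":0,"rz":0},
  {"dx":-0.035,"dy":0.004,"dz":0,"rx":0,"ry":0,"rz":0},
])

```text
time: 15.82
position: [0.6296, -0.189, 0.0459]
tool_rot: [0.673, 0.74, -0.0, -0.003]
ft_force: [-0.8, -0.1, -0.0]
grip_width: 0.0002
```

```bash
python3 -c "
from h import *
c,W,H,T=rings('wrist','pics/w18.png')
go(-112,-2,26)
"
```

```text
wrist gold [186, 200, 88, 83, 3014] tray -71.7 1.6 r 17.6
wrist silver [186, 195, 87, 40, 356] tray -66.9 1.6 r 16.9
wrist silver [213, 252, 47, 16, 138] tray -77.1 -0.6 r 9.2
t 15.875 now tray [-109.7  -35.5] tip z 27.1 grip 0.6 F [ 1.38 -1.97  0.2 ]
shift [ -2.3 -33.5   1.2] turn [-0.18 -0.09 -0.05]
```

View pics/w18.png

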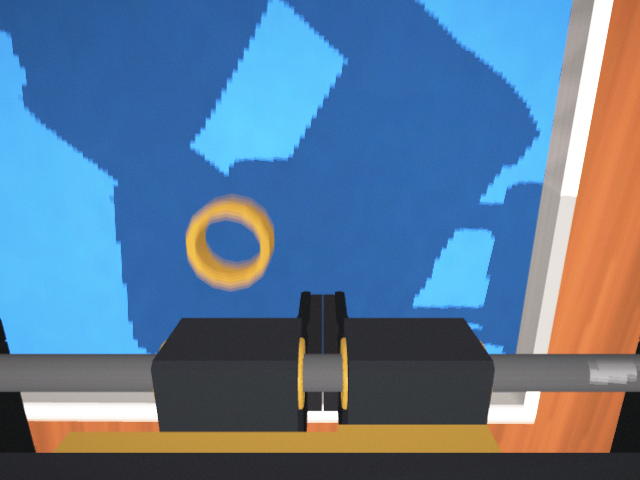

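Gold is now about (-71, 1) in the tray, so I line up behind it.

Emit:
step_arm([
  {"dx":-0.003,"dy":-0.012,"dz":0,"rx":0,"ry":0,"rz":0},
  {"dx":-0.003,"dy":-0.024,"dz":0,"rx":0,"ry":0,"rz":0},
  {"dx":-0.003,"dy":-0.034,"dz":0.001,"rx":0,"ry":0,"rz":0},
  {"dx":-0.003,"dy":-0.036,"dz":0.001,"rx":0,"ry":0,"rz":0},
  {"dx":-0.003,"dy":-0.036,"dz":0.001,"rx":0,"ry":0,"rz":0},
], gripper=0.12)

```text
time: 16.5
position: [0.5945, -0.1987, 0.0453]
tool_rot: [0.673, 0.739, -0.001, -0.002]
ft_force: [0.6, 0.2, -0.7]
grip_width: 0.0103
```

```bash
python3 -c "
from h import *
c,W,H,T=rings('wrist','pics/w19.png')
go(20,0,25.5)
"
```

```text
wrist gold [277, 179, 86, 89, 3235] tray -71.3 2.3 r 17.5
t 16.55 now tray [-1.126e+02  1.000e-01] tip z 26.4 grip 10.4 F [ 0.78  0.3  -0.17]
shift [1.326e+02 1.000e-01 1.000e+00] turn [-0.14 -0.07 -0.04]
```

View pics/w19.png

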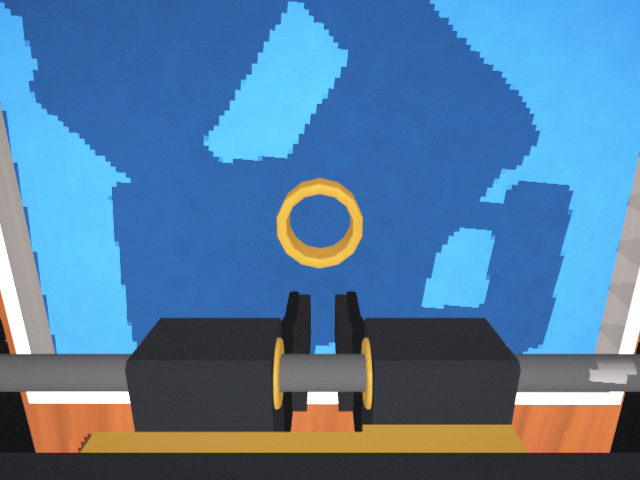

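Emit:
step_arm([
  {"dx":0.007,"dy":-0.001,"dz":0.0005,"rx":0,"ry":0,"rz":0},
  {"dx":0.013,"dy":-0.001,"dz":0.0005,"rx":0,"ry":0,"rz":0},
  {"dx":0.02,"dy":-0.001,"dz":0.0005,"rx":0,"ry":0,"rz":0},
  {"dx":0.028,"dy":-0.001,"dz":0.0005,"rx":0,"ry":0,"rz":0},
  {"dx":0.038,"dy":-0.001,"dz":0.0005,"rx":0,"ry":0,"rz":0},
])

```text
time: 17.18
position: [0.5903, -0.1604, 0.0449]
tool_rot: [0.673, 0.739, -0.0, -0.001]
ft_force: [0.2, -0.7, 0.8]
grip_width: 0.0105
```

Emit:
step_arm([
  {"dx":0.012,"dy":0,"dz":0,"rx":0,"ry":0,"rz":0},
  {"dx":0.024,"dy":0,"dz":0,"rx":0,"ry":0,"rz":0},
  {"dx":0.036,"dy":0,"dz":0,"rx":0,"ry":0,"rz":0},
  {"dx":0.048,"dy":0.0005,"dz":0,"rx":0,"ry":0,"rz":0},
  {"dx":0.06,"dy":0.0005,"dz":0,"rx":0,"ry":0,"rz":0},
])

```text
time: 17.8
position: [0.5852, -0.0998, 0.045]
tool_rot: [0.673, 0.739, -0.0, -0.001]
ft_force: [-0.9, 0.4, -0.7]
grip_width: 0.0104
```

```bash
python3 -c "
from h import *
c,W,H,T=rings('wrist','pics/w20.png')
go(45,0,25.5)
"
```

```text
wrist gold [209, 0, 52, 139, 1112] tray 82.9 31.1 r 23.3
wrist gold [389, 0, 52, 139, 1058] tray 82.6 -29.9 r 23.3
wrist gold [411, 0, 6, 47, 76] tray 97.4 -29.5 r 7.0
wrist gold [279, 218, 84, 86, 3327] tray 12.7 1.7 r 18.1
wrist silver [0, 23, 238, 24, 5200] tray 94.4 69.7 r 40.4
wrist silver [412, 23, 228, 24, 4837] tray 94.4 -67.3 r 38.6
wrist silver [19, 83, 67, 61, 2405] tray 68.6 97.1 r 11.9
wrist silver [541, 115, 72, 78, 2577] tray 54.7 -93.1 r 14.7
t 17.85 now tray [-11.5   1. ] tip z 25.9 grip 10.2 F [-0.74  1.4   0.53]
shift [56.5  1.   0.6] turn [-0.2  -0.15  0.02]
```

View pics/w20.png

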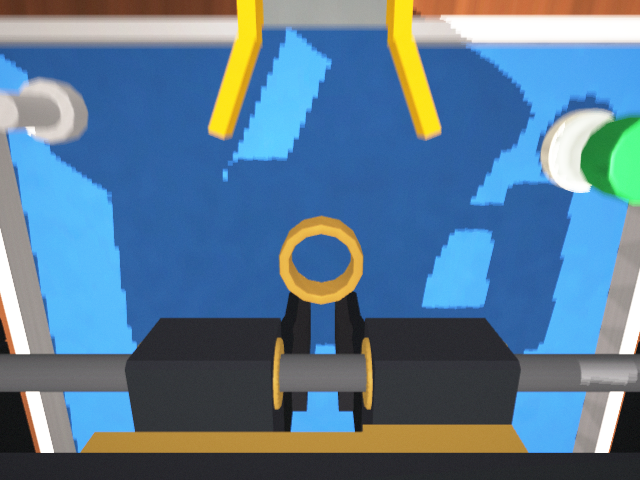

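Emit:
step_arm([
  {"dx":0.01,"dy":0,"dz":0,"rx":0,"ry":0,"rz":0},
  {"dx":0.022,"dy":0.0005,"dz":0,"rx":0,"ry":0,"rz":0},
  {"dx":0.034,"dy":0.001,"dz":0,"rx":0,"ry":0,"rz":0},
  {"dx":0.045,"dy":0.001,"dz":0,"rx":0,"ry":0,"rz":0},
  {"dx":0.055,"dy":0.001,"dz":0,"rx":0,"ry":0,"rz":0},
])

```text
time: 18.48
position: [0.5802, -0.0426, 0.045]
tool_rot: [0.673, 0.74, -0.0, -0.002]
ft_force: [0.2, -0.4, -0.0]
grip_width: 0.0104
```

```bash
python3 -c "
from h import *
c,W,H,T=rings('wrist','pics/w21.png')
go(100,0,25.5)
"
```

```text
wrist red [265, 0, 97, 64, 1835] tray 158.1 3.9 r 16.1
wrist gold [220, 0, 47, 286, 4982] tray 111.2 29.6 r 51.3
wrist gold [381, 0, 47, 287, 5709] tray 111.0 -29.0 r 51.4
wrist gold [280, 218, 84, 86, 3306] tray 70.3 1.1 r 18.1
wrist silver [267, 27, 104, 135, 3245] tray 132.8 5.6 r 25.1
wrist silver [9, 188, 238, 21, 4322] tray 95.5 74.1 r 44.7
wrist silver [401, 189, 239, 21, 4456] tray 95.2 -73.6 r 44.8
wrist silver [47, 233, 61, 54, 1936] tray 71.6 97.3 r 12.0
wrist silver [520, 259, 74, 66, 2264] tray 58.1 -93.1 r 15.0
t 18.525 now tray [45.5  0.4] tip z 26.0 grip 10.7 F [0.46 0.9  0.04]
shift [54.5  0.5  0.7] turn [-0.25 -0.19  0.07]
```

View pics/w21.png

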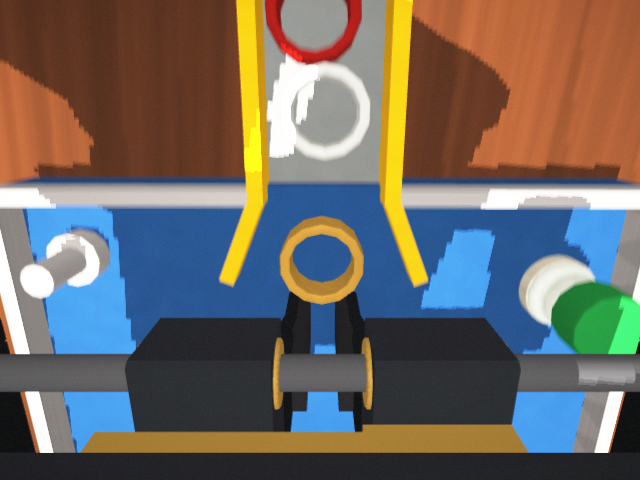

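Emit:
step_arm([
  {"dx":0.009,"dy":0,"dz":0,"rx":0,"ry":0,"rz":0},
  {"dx":0.017,"dy":0.0005,"dz":0,"rx":0,"ry":0,"rz":0},
  {"dx":0.025,"dy":0.0005,"dz":0,"rx":0,"ry":0,"rz":0},
  {"dx":0.032,"dy":0.0005,"dz":0,"rx":0,"ry":0,"rz":0},
  {"dx":0.039,"dy":0.0005,"dz":0,"rx":0,"ry":0,"rz":0},
])

```text
time: 19.15
position: [0.5766, -0.0021, 0.0451]
tool_rot: [0.673, 0.74, -0.0, -0.003]
ft_force: [0.4, -0.1, 0.1]
grip_width: 0.0104
```

```bash
python3 -c "
from h import *
c,W,H,T=rings('wrist','pics/w22.png')
go(100,0,25.5)
"
```

```text
wrist red [262, 41, 92, 96, 3134] tray 174.7 5.9 r 16.1
wrist gold [237, 0, 33, 318, 2523] tray 144.6 27.0 r 58.1
wrist gold [377, 0, 35, 318, 2771] tray 144.7 -26.5 r 58.0
wrist gold [240, 68, 15, 15, 90] tray 179.7 26.9 r 3.0
wrist gold [243, 118, 14, 15, 94] tray 162.6 26.7 r 3.0
wrist gold [280, 220, 85, 84, 3269] tray 111.0 0.9 r 18.1
wrist silver [283, 134, 86, 88, 2701] tray 143.5 -0.4 r 16.4
wrist silver [33, 281, 219, 25, 4681] tray 97.3 73.9 r 44.5
wrist silver [395, 283, 223, 25, 4828] tray 96.9 -73.8 r 45.1
wrist silver [65, 321, 56, 33, 1384] tray 74.7 98.0 r 12.4
wrist silver [517, 344, 48, 10, 293] tray 70.2 -91.8 r 9.9
wrist silver [517, 392, 15, 13, 133] tray 47.6 -87.9 r 4.5
t 19.2 now tray [85.8  0.2] tip z 26.1 grip 10.3 F [-0.29  0.3  -0.58]
shift [14.2  0.2  0.6] turn [-0.27 -0.22  0.09]
```

View pics/w22.png

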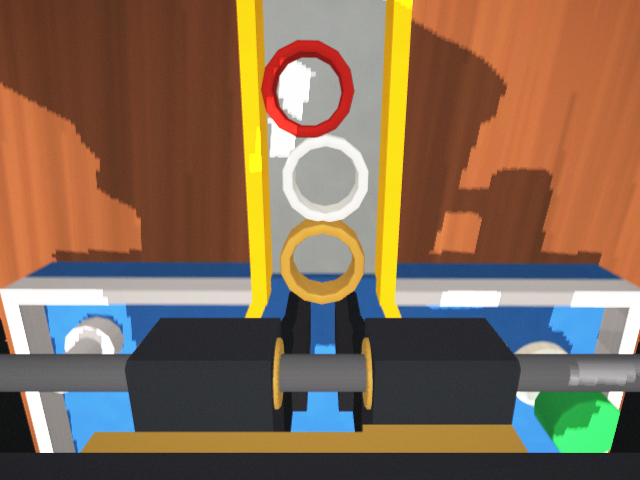

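Emit:
step_arm([
  {"dx":0.005,"dy":0,"dz":0,"rx":0,"ry":0,"rz":0},
  {"dx":0.01,"dy":0,"dz":0,"rx":0,"ry":0,"rz":0},
  {"dx":0.0145,"dy":0,"dz":0,"rx":0,"ry":0,"rz":0},
  {"dx":0.0145,"dy":0,"dz":0,"rx":0,"ry":0,"rz":0},
  {"dx":0.005,"dy":0,"dz":0,"rx":0,"ry":0,"rz":0},
])

```text
time: 19.82
position: [0.5756, 0.0039, 0.0451]
tool_rot: [0.672, 0.741, -0.001, -0.003]
ft_force: [0.4, -0.1, 0.4]
grip_width: 0.0106
```

Emit:
step_arm([
  {"dx":-0.008,"dy":0,"dz":0,"rx":0,"ry":0,"rz":0},
  {"dx":-0.016,"dy":0,"dz":0,"rx":0,"ry":0,"rz":0},
  {"dx":-0.016,"dy":0,"dz":0,"rx":0,"ry":0,"rz":0},
  {"dx":-0.016,"dy":0,"dz":0,"rx":0,"ry":0,"rz":0},
  {"dx":-0.016,"dy":0,"dz":0,"rx":0,"ry":0,"rz":0},
])

```text
time: 20.45
position: [0.577, -0.0118, 0.045]
tool_rot: [0.672, 0.741, -0.001, -0.003]
ft_force: [0.9, -0.1, -0.5]
grip_width: 0.0104
```

```bash
python3 -c "
from h import *
c,W,H,T=rings('wrist','pics/w23.png')
go(100,0,25.5)
for x in np.arange(.1,.215,.005):
    k=(W[...,2]>.024)&(W[...,2]<.05)&(abs(T[...,1])<.018)&(T[...,0]>=x)&(T[...,0]<x+.005)
    if k.sum()>20: print(x.round(3),k.sum(),np.percentile(W[k][:,2],[50,95]).round(4))
"
```

```text
wrist red [259, 0, 97, 64, 1990] tray 189.2 6.5 r 16.0
wrist gold [238, 0, 33, 318, 5510] tray 134.9 29.0 r 58.3
wrist gold [379, 0, 35, 318, 5901] tray 135.1 -28.3 r 58.1
wrist gold [281, 154, 85, 86, 2634] tray 127.1 1.1 r 16.4
wrist silver [281, 60, 91, 96, 3103] tray 158.4 0.0 r 16.3
wrist silver [28, 260, 224, 24, 4818] tray 96.4 74.1 r 44.6
wrist silver [398, 262, 226, 25, 4925] tray 96.1 -73.5 r 44.7
wrist silver [62, 301, 57, 51, 1818] tray 72.6 97.6 r 12.3
wrist silver [512, 325, 71, 29, 1430] tray 61.8 -93.8 r 14.9
t 20.5 now tray [75.3  0.3] tip z 26.0 grip 10.6 F [-0.48  0.4  -0.54]
shift [24.7  0.4  0.6] turn [-0.3  -0.23  0.17]
0.105 21 [0.0284 0.0297]
0.11 562 [0.0287 0.0298]
0.115 383 [0.0285 0.0297]
0.12 307 [0.0285 0.0298]
0.125 282 [0.0287 0.0297]
0.13 313 [0.0287 0.0299]
0.135 534 [0.0287 0.0299]
0.14 533 [0.0287 0.0298]
0.145 569 [0.0286 0.0298]
0.15 361 [0.0287 0.0299]
0.155 326 [0.0286 0.0297]
0.16 383 [0.0287 0.0298]
0.165 491 [0.0287 0.0298]
0.17 734 [0.0286 0.0299]
0.175 743 [0.0287 0.03  ]
0.18 346 [0.0286 0.0299]
0.185 196 [0.0287 0.0297]
0.19 171 [0.0287 0.03  ]
```

View pics/w23.png

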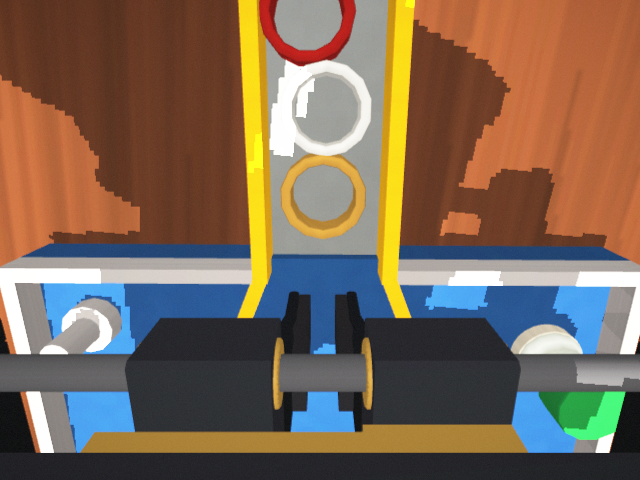

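All three are flat at the slot floor height (tops at 28.7 mm), with centres at about x = 125, 157 and 190 mm. I raise the arm and take a last check.

Emit:
step_arm([
  {"dx":-0.01,"dy":0,"dz":-0.03,"rx":0,"ry":0,"rz":0},
  {"dx":-0.03,"dy":0,"dz":-0.07,"rx":0,"ry":0,"rz":0},
  {"dx":-0.06,"dy":0,"dz":-0.1,"rx":0,"ry":0,"rz":0},
  {"dx":-0.08,"dy":0,"dz":-0.12,"rx":0,"ry":0,"rz":0},
  {"dx":-0.08,"dy":0,"dz":-0.12,"rx":0,"ry":0,"rz":0},
])

```text
time: 21.12
position: [0.5869, -0.0932, 0.1664]
tool_rot: [0.673, 0.74, 0.0, -0.001]
ft_force: [-0.2, 0.5, 0.3]
grip_width: 0.0105
```

Emit:
step_arm([
  {"dx":0,"dy":0,"dz":0,"rx":0,"ry":0,"rz":0},
  {"dx":0,"dy":0,"dz":0,"rx":0,"ry":0,"rz":0},
  {"dx":0,"dy":0,"dz":0,"rx":0,"ry":0,"rz":0},
  {"dx":0,"dy":0,"dz":0,"rx":0,"ry":0,"rz":0},
  {"dx":0,"dy":0,"dz":0,"rx":0,"ry":0,"rz":0},
])

```text
time: 21.75
position: [0.5868, -0.093, 0.1662]
tool_rot: [0.672, 0.74, 0.0, -0.001]
ft_force: [0.1, -0.2, -0.6]
grip_width: 0.0106
```

```bash
python3 -c "
from h import *
rings('wrist'); c,W,H,T=rings('side','pics/s24.png')
go(0,0,146)
"
```

```text
wrist gold [272, 0, 13, 78, 218] tray 117.9 25.7 r 21.2
wrist gold [293, 0, 54, 59, 903] tray 124.2 0.9 r 16.6
wrist gold [357, 0, 29, 140, 1519] tray 99.4 -29.9 r 40.3
wrist gold [256, 79, 30, 61, 143] tray 78.5 31.7 r 19.5
wrist silver [130, 76, 144, 12, 1585] tray 95.1 73.9 r 44.5
wrist silver [368, 77, 146, 11, 1576] tray 96.4 -73.8 r 44.7
wrist silver [149, 108, 35, 35, 640] tray 68.4 99.2 r 11.3
wrist silver [446, 126, 35, 45, 554] tray 54.4 -95.3 r 14.4
side red [288, 276, 16, 13, 72] tray 199.4 7.2 r 16.9
side gold [283, 232, 7, 30, 97] tray 104.8 -30.0 r 41.6
side gold [290, 253, 16, 13, 74] tray 136.1 1.8 r 18.0
side silver [252, 226, 13, 10, 76] tray 65.0 -96.3 r 16.0
side silver [246, 240, 40, 8, 183] tray 104.2 -74.2 r 43.7
side silver [313, 246, 41, 10, 200] tray 103.6 73.3 r 44.0
side silver [287, 264, 16, 14, 87] tray 169.0 -0.4 r 18.4
t 21.85 now tray [-6.6 -1.8] tip z 147.3 grip 10.8 F [-0.77  0.87  0.06]
shift [ 6.6 -1.8  1.4] turn [-0.05 -0.12  0.07]
```

View pics/s24.png

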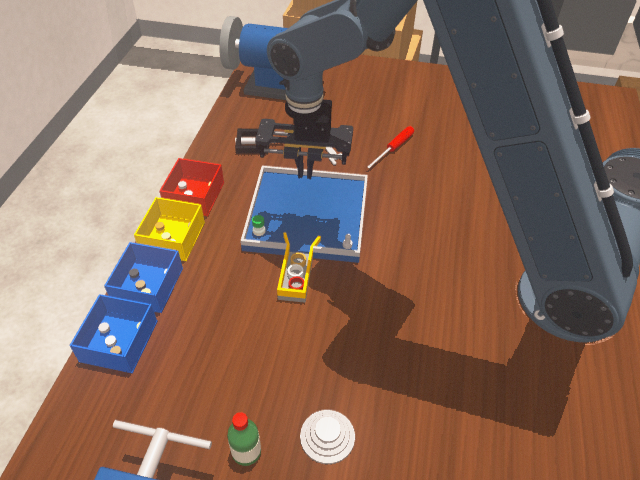

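```bash
python3 -c "
from rig import robot
print(robot.hand_in())"
```

```text
the job is handed in; nothing more can be done
None
```

I pushed the red, silver and gold spacers through the gate one at a time, in that order. I used only the fingertips and handed the job in at about 22 s of the 50 s allowed; the hand-in gave no verdict.

- **Spacers:** the close wrist view taken just before I raised the arm shows all three flat on the slot floor, with tops about 29 mm above the bench. Their centres are at about x = 190 mm (red), 158 mm (silver) and 126 mm (gold), with y within 7 mm of the slot's centre line.
- **Other things:** the grease pot and the bolt read the same positions as at the start, to within a few mm. The other things on the bench look unmoved in the side view. The arm ended about 12 cm above the tray, touching nothing.
- **One disagreement:** the side camera puts the spacers about 10 mm further along the slot than the wrist camera does. It showed a similar offset all along, so I trusted the close wrist readings. Both sets of readings are inside the allowed range.
- **One brief wobble:** while the fingers still touched the silver spacer after its push, it did not look fully settled. It dropped flat as soon as I backed off.

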